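# Load the cool chest with its cold plates behind the bifold door

### The job

Pull the cool chest's bifold door fully open by its black handle, so that both panels fold up along the tracks. Then take out the orange tub left in the steel tray and stand it upright in the middle of the black rubber mat, and after that pack all the blue cold plates flat on the floor of the tray, ribs up, side by side and none on top of another. Finally shut the door completely, leaving the sauce bottle, spice jar and cup where they are.

Things in the scene. Friction and masses are not known exactly. Their poses are not given: they have to be found in the camera images.
- chest: The white open-topped cool chest, fixed to the table: 190 (x) x 410 (y) x 85 high, walls 15 thick, inside 160 x 380, floor about 14 up. Origin: centre of its underside. All its fittings share its axes. The bifold door closes its top.
- tray (a point): Centre of the floor of the shallow steel tray in the chest (65 towards chest +y from its centre, 14 above the table), axes as the chest. Inside 130 (x) x 214 (y); rims 3 thick, 16 high. 145 mm of bare chest floor lie between tray and hinge wall (-y), where the folded door stands; 12 between rims and long walls, 15 at +y.
- door_hinge (a point): Middle of the door's fixed hinge line, which runs along the chest's x axis at its -y end, 90 above the table. Axes as the chest.
- door (a joint): Angle a of the first panel above level (rad): 0 shut and flat, 1.40 fully folded. Two aluminium panels, each 190 (y) x 162 (x) x 5: the first rises from door_hinge, the second is hinged to its free edge and slopes down again at the same angle, its far edge running in tracks on the long walls. They fold into a tent towards chest -y. Friction holds any angle; lifting takes about 4 N.
- door_handle (a point): Centre of the black round handle bar, 12 thick, 94 free between its posts, along chest x, on the second panel: 40 off its mid plane, 25 from the hinge between the panels. At door angle a it lies from door_hinge at chest y = 215 cos a + 40 sin a, z = 165 sin a + 40 cos a (mm). It turns with that panel, so let it turn between the fingers.
- tub: Orange lidded tub with a white lid, a closed block 100 (x) x 52 (y) x 39 high (the lid's rim overhangs 2 mm for looks only), 0.12 kg. Origin: centre of its underside. It starts upright in the tray.
- mat: Black rubber mat 100 (x) x 130 (y) x 4 thick, fixed on the table among the plates. Origin: centre of its underside, on the table.
- plate_big: Blue L-shaped rigid cold plate, 18 thick, 0.18 kg. A bar 121 (x) x 37 (y) centred at x = 10.5, y = 10.5, with a foot 37 wide at its -x end, reaching to y = -50 (outline x -50 to 71, y -50 to 29). May be absent. White upright lifting rib on top at the origin: 36 along x, 12 thick (y), from z = 18 to 48. Origin: under the centroid.
- plate_l1: Blue L-shaped rigid cold plate, 18 thick, 79 x 79 overall with two arms 37 wide, about 0.14 kg. The corner of the L points to -x, -y: outline x -32.5 to 46.5, y -32.5 to 46.5, one arm along +x, the other along +y. May be absent. White upright lifting rib on top at the origin: 36 along x, 12 thick (y), from z = 18 to 48. Origin: under the centroid.
- plate_l2: A second plate exactly like plate_l1. May be absent. White upright lifting rib on top at the origin: 36 along x, 12 thick (y), from z = 18 to 48. Origin: under the centroid.
- plate_long: Blue straight rigid cold plate, 37 (x) x 121 (y) x 18, about 0.14 kg, centred on its origin. May be absent. White upright lifting rib on top at the origin: 36 along x, 12 thick (y), from z = 18 to 48. Origin: under the centroid.
- plate_short: Blue straight rigid cold plate, 37 (x) x 79 (y) x 18, about 0.09 kg, centred on its origin. May be absent. White upright lifting rib on top at the origin: 36 along x, 12 thick (y), from z = 18 to 48. Origin: under the centroid.
- sauce: Yellow sauce bottle, 60 across, 170 high, bystander. Origin: centre of its underside.
- spices: Amber spice jar, 68 across, 130 high, bystander. Origin: centre of its underside.
- cup: White mug, 76 across, 90 high, bystander. Origin: centre of its underside.
There are look-alikes about, which are no part of the job. What is shaped like the plate_long but purple or red is not meant.

How it is judged (in metres and radians):
On the way, in this order (a step that is already met when the one before it is completed fails the run):
1. the door is folded fully open, both panels standing (value of joint door above 1.2 rad), for 0.2 s.
2. the tub stands on the mat (horizontal distance between tub and mat below 0.035 m and height (world z) of tub below 0.012 m and angle between tub's own z axis and vertical below 0.12 rad and linear speed of tub below 0.03 m/s and value of joint door above 1 rad), for 0.3 s.
3. all the plates lie flat in the tray (z of plate_big in the frame of tray between -0.006 and 0.006 m and angle between each of plate_big, plate_l1, plate_l2, plate_long, plate_short's own z axis and vertical below 0.08 rad and x of plate_big in the frame of tray between -0.062 and 0.062 m and y of plate_big in the frame of tray between -0.104 and 0.104 m and z of plate_l1 in the frame of tray between -0.006 and 0.006 m and x of plate_l1 in the frame of tray between -0.062 and 0.062 m and y of plate_l1 in the frame of tray between -0.104 and 0.104 m and z of plate_l2 in the frame of tray between -0.006 and 0.006 m and x of plate_l2 in the frame of tray between -0.062 and 0.062 m and y of plate_l2 in the frame of tray between -0.104 and 0.104 m and z of plate_long in the frame of tray between -0.006 and 0.006 m and x of plate_long in the frame of tray between -0.062 and 0.062 m and y of plate_long in the frame of tray between -0.104 and 0.104 m and z of plate_short in the frame of tray between -0.006 and 0.006 m and x of plate_short in the frame of tray between -0.062 and 0.062 m and y of plate_short in the frame of tray between -0.104 and 0.104 m and value of joint door above 0.15 rad), for 0.2 s.
At the end, for the whole second after the job is handed in: The door is shut (angle under 0.05 rad); the tub stands upright on the mat, its centre within 35 mm of the mat's; every plate present lies flat and right way up on the tray floor inside the rims (tilt under 0.08 rad, underside within 6 mm of the floor); all at rest (value of joint door below 0.05 rad and horizontal distance between tub and mat below 0.035 m and height (world z) of tub below 0.012 m and angle between tub's own z axis and vertical below 0.12 rad and linear speed of each of tub, plate_big, plate_l1, plate_l2, plate_long, plate_short below 0.03 m/s and z of plate_big in the frame of tray between -0.006 and 0.006 m and angle between each of plate_big, plate_l1, plate_l2, plate_long, plate_short's own z axis and vertical below 0.08 rad and x of plate_big in the frame of tray between -0.062 and 0.062 m and y of plate_big in the frame of tray between -0.104 and 0.104 m and z of plate_l1 in the frame of tray between -0.006 and 0.006 m and x of plate_l1 in the frame of tray between -0.062 and 0.062 m and y of plate_l1 in the frame of tray between -0.104 and 0.104 m and z of plate_l2 in the frame of tray between -0.006 and 0.006 m and x of plate_l2 in the frame of tray between -0.062 and 0.062 m and y of plate_l2 in the frame of tray between -0.104 and 0.104 m and z of plate_long in the frame of tray between -0.006 and 0.006 m and x of plate_long in the frame of tray between -0.062 and 0.062 m and y of plate_long in the frame of tray between -0.104 and 0.104 m and z of plate_short in the frame of tray between -0.006 and 0.006 m and x of plate_short in the frame of tray between -0.062 and 0.062 m and y of plate_short in the frame of tray between -0.104 and 0.104 m); the robot touches nothing.
It fails at once if the sauce is moved more than 40 mm or tipped (distance of sauce from where it was at the start of the episode above 0.04 m or angle between sauce's own z axis and vertical above 0.5 rad).
It fails at once if the spices is moved more than 40 mm or tipped (distance of spices from where it was at the start of the episode above 0.04 m or angle between spices's own z axis and vertical above 0.5 rad).
It fails at once if the cup is moved more than 40 mm or tipped (distance of cup from where it was at the start of the episode above 0.04 m or angle between cup's own z axis and vertical above 0.5 rad).
Of plate_big, plate_l1, plate_l2, plate_long, plate_short only 3 to 5 are there at a start; the rules pass over those that are not, and their reading is None.
At some moment in a run one of plate_big, plate_l1, plate_l2, plate_long, plate_short may be knocked a few centimetres aside while the robot is not near it.
Once in a run the grip may slacken for a moment while it holds something.
It also fails if it takes over 210 s, if anything falls off the work surface, if the arm or the gripper's body presses on something with over 40 N, if the wrist force passes 120 N, or if a joint passes its speed limit or range.

### The arm

A 6-joint arm with a two-finger parallel gripper is mounted at the origin on the work surface. World frame = base frame: x ahead of the robot, y to its left, z up, the work surface at z = 0. Lengths are in mm, angles in rad, forces in N, time in s.
With the tool pointing down it reaches from about 400 to 925 mm from the base axis. Payload 12.5 kg.
Tool frame: the origin (TCP) lies at the very end of the fingers, on their centre line; the grasp point (between the pads) lies 19 mm behind it; z points along the fingers, y is the direction in which the jaws open and shut (so a half turn about z gives the same grasp; the last joint's range is limited). The gripper opens to 95 mm and grips with 3 to 60 N. Pads are 20 mm wide; open, the fingers measure 119 mm over their backs; the gripper's body (75 mm by 180 mm) begins 59 mm behind the grasp point.
Start: joints at [-1.438, 0.491, 1.559, -0, 1.092, -0.106], TCP at [147.858, -607.277, 214.661] pointing down, gripper open.
Joint ranges: [-3.1, 3.1], [-0.84, 2.19], [0.05, 2.79], [-1.13, 4.28], [0.06, 2.93], [-2.69, 2.69]. Speed limits (rad/s): [2.22, 2.22, 2.79, 3.14, 3.14, 3.14].

### API

Orientations are given as [roll, pitch, yaw] about the fixed x, y, z axes, in that order (R = Rz(yaw) Ry(pitch) Rx(roll)).
In Python, from cell import env gives the robot as it stands. The module is installed in compiled form; this text tells all that it offers.
- The arm moves only by the tool arm_command, never from a script. Its argument "deltas" is a list that holds one entry, the list of rows, each a list of 5 numbers: the closure, from 0 (fully open) to 1 (shut), then the shift along the world's x, y, z as a fraction of full scale, then the turn about the world's z as a fraction of full scale. In form: [[[grip, dx, dy, dz, twist], ...]]. A call has 1 to 12 rows; each row shifts and turns the pose as measured when the row begins; what a row does not reach is not made up. Full scale, the value 1, is 100 mm for a shift and pi/4 rad for a turn. A row lasts 1/12 s, in which the tool goes at most 41.7 mm and 7.16 degrees, less where a joint would pass 70% of its speed; a pose out of reach is approached as far as the arm can. A call with a number of a shift or a turn outside -1 to 1 is refused whole. A call with a gripper value outside its range is refused whole. The fingers move at their own pace and stop on an object; the grip force is fixed at half the most. Time passes only in rows, so rows that do not move let the fingers close. It gives the time, the measured TCP pose, the force and the opening at its end, in the units of the state.
- env.state(): the state, without advancing time (a new reading comes with each control period).
- env.read_camera(name): name is "side" or "top"; returns a dict with "frame" (400x640x3 uint8, red, green, blue), "fx", "fy", "cx", "cy" (pixels), "R" (3x3) and "t" (3): a world point X has camera coordinates R X + t. Camera axes: x right, y down, z forward; pixel columns grow to the right and rows downward; lengths in mm; the calibration is good to about 2 mm. A picture is of the moment at which its call begins. There is no depth.
- env.job_done(): hands the job in, once; it reports no verdict.
The state is a dict: "t": time; "joints": joint angles; "qvel": joint speeds; "tau": joint torques, N m; "eef_pos": TCP position; "tcp_rot": TCP orientation; "ft_force": force on the tool from outside, world axes, zero at the start; "moment": the same for the moment, N m; "opening": opening from 0.0 (shut) to 1.0 (fully open).
Only numpy, scipy, OpenCV 4.12 (cv2) and the standard library are available. Lean on these libraries where they do the work, as an engineer would, in place of code of your own. Each camera call takes 0.05 s, during which the arm holds its last target.

## Working session

There is one attempt and no reset: what is moved stays moved. The work goes in short steps, Python scripts to look and compute and a tool call to move; the robot and the scene stay as the last step left them, time stands still between calls to the robot, and variables do not carry over. Pictures are saved under pics/ and viewed, and the job is handed in when it is done.

Besides the shell and the picture viewer there is one more tool, called after "Emit:" by a JSON object that holds its "op" and its "data", one argument or row to a line. arm_command: Moves the arm, as the interface text tells. Its arguments: {"type":"object","properties":{"deltas":{"type":"array","items":{"type":"array","items":{"type":"array","items":{"type":"number","minimum":-1,"maximum":1}}}}},"required":["deltas"]}

```bash
mkdir -p pics; cat > h.py <<'E'
import numpy as np, cv2
from cell import env
def snap(n,tag):
    c=env.read_camera(n); cv2.imwrite(f'pics/{tag}.png',cv2.cvtColor(c['frame'],cv2.COLOR_RGB2BGR)); return c
def proj(c,X):
    p=np.array(c['R'])@np.array(X,float)+np.array(c['t']); return np.array([c['fx']*p[0]/p[2]+c['cx'],c['fy']*p[1]/p[2]+c['cy']])
def ray(c,u,v,z):
    R=np.array(c['R']);t=np.array(c['t']); o=-R.T@t; d=R.T@np.array([(u-c['cx'])/c['fx'],(v-c['cy'])/c['fy'],1]); return (o+d*(z-o[2])/d[2])
E
python3 - <<'E'
from h import *
for n in('top','side'):
    c=snap(n,n+'0'); print(n,c['fx'],c['cx'],c['cy'],-np.array(c['R']).T@np.array(c['t'])); print(np.round(c['R'],3))
print(env.state())
E
```

```text
top 405.5795458257009 318.4913129735903 205.32160929854192 [ 283.27758346   76.6953176  1535.8574471 ]
[[ 0.02  -1.     0.017]
 [-0.983 -0.023 -0.184]
 [ 0.185 -0.013 -0.983]]
side 491.61074148425604 317.5009324628497 194.50871905054984 [-196.12991185  937.6483538   998.23186374]
[[-0.732 -0.681  0.02 ]
 [-0.436  0.446 -0.782]
 [ 0.523 -0.581 -0.623]]
{'t': 0.1, 'joints': array([-1.43759239e+00,  4.91505860e-01,  1.55937307e+00,  5.33851684e-06,
        1.09164468e+00, -1.05599946e-01]), 'qvel': array([-0.00129961, -0.00122218, -0.00211718, -0.00166845,  0.00098727,
        0.0002889 ]), 'tau': array([ 2.53705126e-03, -6.13621545e+01, -2.58607614e+01,  6.93631684e-02,
        4.69936151e-02, -6.98825625e-05]), 'eef_pos': array([ 147.83562977, -607.06653494,  214.12139831]), 'tcp_rot': array([-3.14066738e+00, -1.02834995e-04,  2.38801374e-01]), 'ft_force': array([-0.2110282 , -0.33300951, -0.15362989]), 'moment': array([ 0.00304994, -0.05694443,  0.00378547]), 'opening': 0.9967393118047019}
```

View pics/top0.png

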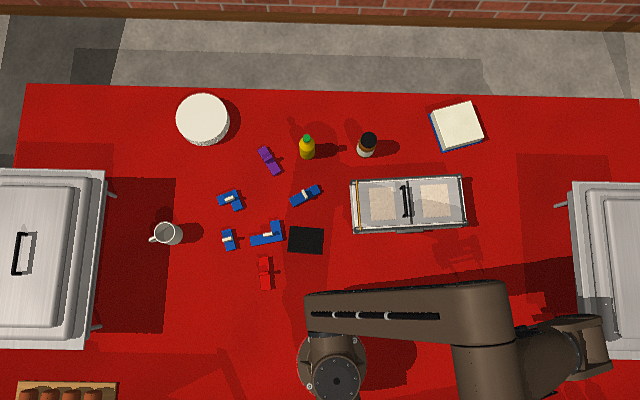

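View pics/side0.png

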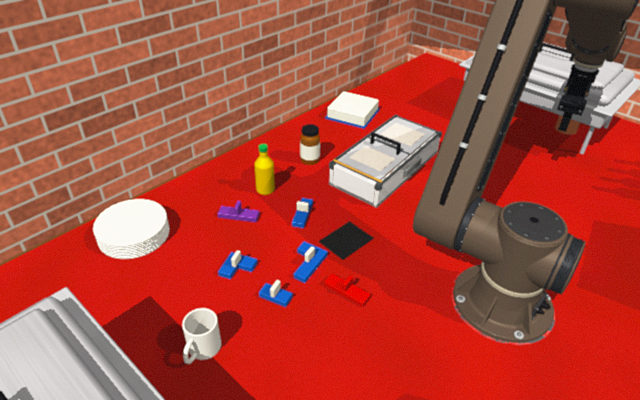

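The top view shows the chest at (408,204), mat at (306,240), and blue plates at about (230,200), (229,239), (267,234) and (306,194). The look-alikes are purple at (270,160) and red at (265,272). I'll zoom in to check these choices.

```bash
python3 - <<'E'
from h import *
c=snap('top','top1'); f=cv2.cvtColor(c['frame'],cv2.COLOR_RGB2BGR)
cv2.imwrite('pics/crop1.png',cv2.resize(f[140:290,200:340],None,fx=4,fy=4,interpolation=cv2.INTER_CUBIC)[:600])
cv2.imwrite('pics/crop2.png',cv2.resize(f[160:245,340:480],None,fx=5.5,fy=5.5,interpolation=cv2.INTER_CUBIC))
d=env.read_camera('side'); g=cv2.cvtColor(d['frame'],cv2.COLOR_RGB2BGR)
cv2.imwrite('pics/crop3.png',cv2.resize(g[190:310,205:375],None,fx=4.5,fy=4.5,interpolation=cv2.INTER_CUBIC))
E
```

```text
(no output)
```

View pics/crop1.png

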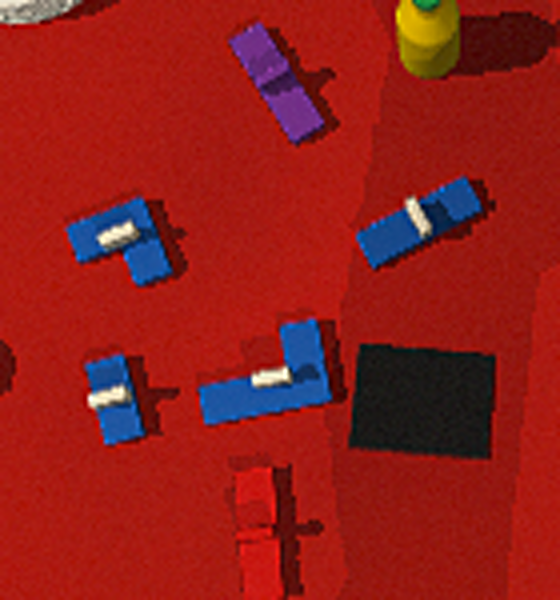

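View pics/crop2.png

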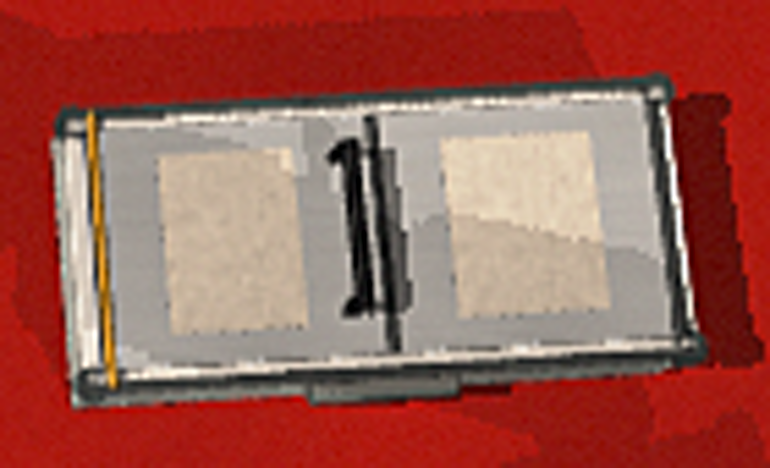

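View pics/crop3.png

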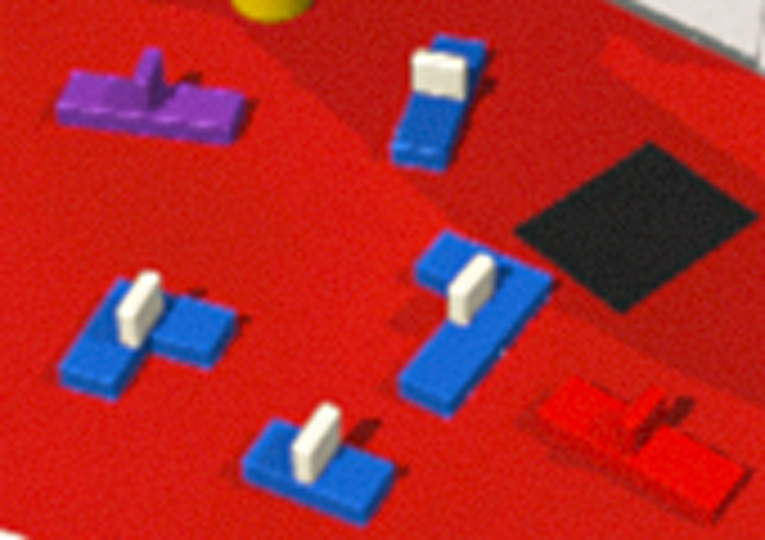

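```bash
python3 - <<'E'
from h import *
c=env.read_camera('top'); d=env.read_camera('side')
P=[(350.4,181.5),(461.5,174.5),(467.8,224),(353.6,230.9)]
W=np.array([ray(c,u,v,85)[:2] for u,v in P]); print(W.round(1)); print('mean',W.mean(0).round(1))
for i in range(4):
    e=W[(i+1)%4]-W[i]; print(np.linalg.norm(e).round(1), np.degrees(np.arctan2(e[1],e[0])).round(1))
print('handle',ray(c,402.4,187.3,134).round(1),ray(c,404.9,215.5,134).round(1))
g=cv2.cvtColor(d['frame'],cv2.COLOR_RGB2BGR)
cv2.imwrite('pics/crop4.png',cv2.resize(g[105:215,320:450],None,fx=5.4,fy=5.4,interpolation=cv2.INTER_CUBIC))
E
```

```text
[[ 648.1  -57.6]
 [ 685.  -470.7]
 [ 499.7 -485.3]
 [ 465.3  -70.2]]
mean [ 574.5 -270.9]
414.7 -84.9
185.8 -175.5
416.6 94.7
183.3 3.9
handle [ 619.1 -238.5  134. ] [ 517.6 -245.5  134. ]
```

View pics/crop4.png

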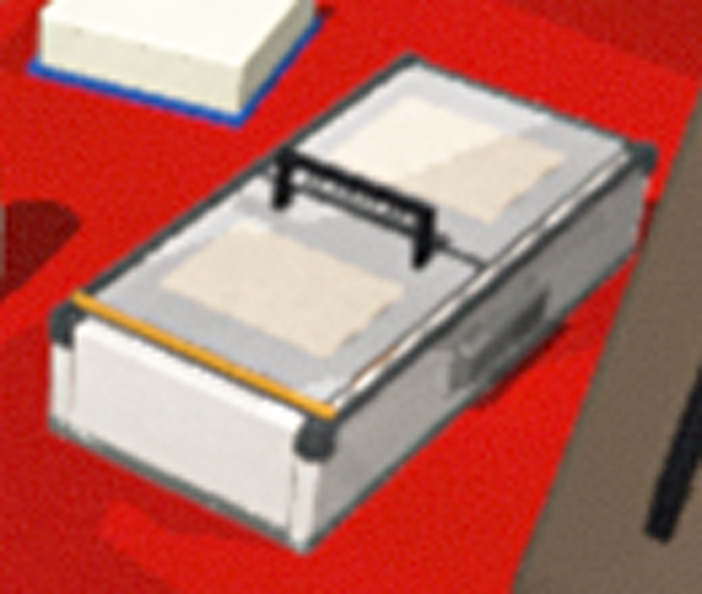

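```bash
python3 - <<'E'
from h import *
c=env.read_camera('top'); d=env.read_camera('side')
a=ray(d,373.1,133.1,136);b=ray(d,400.9,143.5,136);print('handle side',a.round(1),b.round(1),((a+b)/2).round(1))
# side rim corners at z85: left (62,300)&right front(318,420),right far(655,150),top far(410,58)
Q=[(60,300),(318,425),(652,150),(410,55)]
W=np.array([ray(d,320+u/5.4,105+v/5.4,85)[:2] for u,v in Q]);print(W.round(1),W.mean(0).round(1))
for i in range(4):
    e=W[(i+1)%4]-W[i]; print(np.linalg.norm(e).round(1), np.degrees(np.arctan2(e[1],e[0])).round(1))
# predicted overlay
ce=np.array([572,-270.]);y=np.radians(4.6);R=np.array([[np.cos(y),-np.sin(y)],[np.sin(y),np.cos(y)]])
for cam,n in((c,'top'),(d,'side')):
    g=cv2.cvtColor(cam['frame'],cv2.COLOR_RGB2BGR)
    x0,y0,x1,y1=(340,160,480,245) if n=='top' else (320,105,450,215)
    k=5.4; im=cv2.resize(g[y0:y1,x0:x1],None,fx=k,fy=k,interpolation=cv2.INTER_CUBIC)
    def L(pts,col):
        q=[(proj(cam,[*(ce+R@np.array(p[:2])),p[2]])-[x0-.5,y0-.5])*k for p in pts]
        cv2.polylines(im,[np.int32(q)],False,col,1)
    L([(-95,-205,85),(95,-205,85),(95,205,85),(-95,205,85),(-95,-205,85)],(0,255,0))
    L([(-95,-205,0),(-95,205,0),(95,205,0)],(0,255,0))
    L([(-47,25,130),(47,25,130)],(255,0,255))
    cv2.imwrite(f'pics/ov_{n}.png',im)
E
```

```text
handle side [ 619.  -238.1  136. ] [ 514.6 -250.9  136. ] [ 566.8 -244.5  136. ]
[[ 659.7  -75. ]
 [ 471.5  -84.8]
 [ 496.1 -480.3]
 [ 685.  -470.2]] [ 578.1 -277.6]
188.4 -177.0
396.2 -86.4
189.2 3.0
396.0 93.7
```

View pics/ov_top.png

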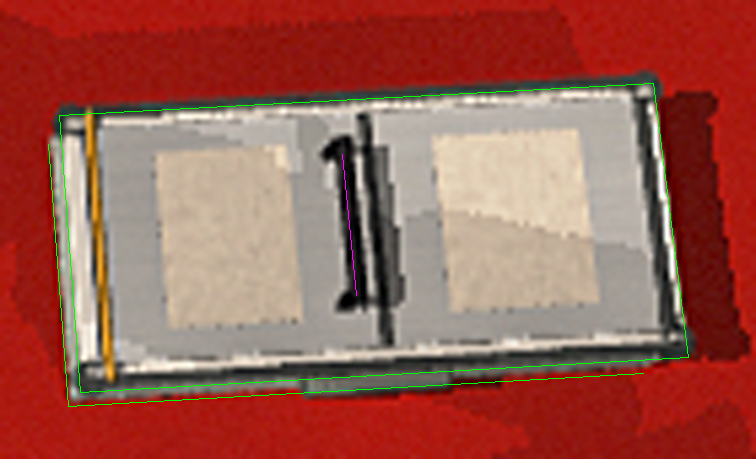

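View pics/ov_side.png

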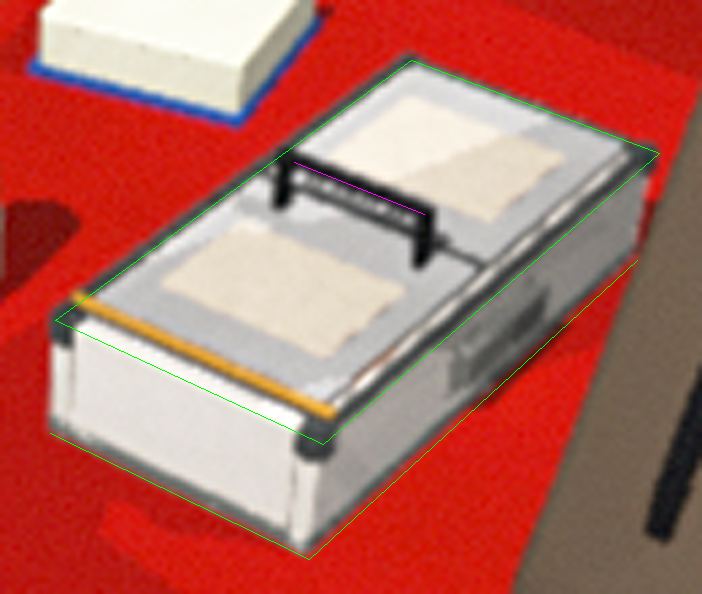

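Emit:
{"op": "arm_command", "data": {
  "deltas": [
    [[0,0.28,0.24,0,-0.1],[0,0.28,0.24,0,-0.1],[0,0.28,0.24,0,0],[0,0.28,0.24,0,0],[0,0.28,0.24,0,0],[0,0.28,0.24,0,0],[0,0.28,0.24,0,0],[0,0.28,0.24,0,0],[0,0.28,0.24,0,0],[0,0.28,0.24,0,0],[0,0.28,0.24,0,0],[0,0,0,0,0]]
  ]
}}

```text
t: 1.4
eef_pos: [465.2, -330.6, 214.6]
tcp_rot: [3.139, -0.001, 0.067]
ft_force: [0.2, -0.3, -0.3]
opening: 1.0
```

Emit:
{"op": "arm_command", "data": {
  "deltas": [
    [[0,0.28,0.22,0,0.01],[0,0.28,0.22,0,0],[0,0.28,0.22,0,0],[0,0.19,0.18,0,0],[0,0,0,-0.2,0],[0,0,0,-0.3,0],[0,0,0,0,0]]
  ]
}}

```text
t: 1.98
eef_pos: [574.9, -240.2, 164.7]
tcp_rot: [3.137, -0.005, 0.08]
ft_force: [-0.9, -0.4, -2.0]
opening: 1.004
```

```bash
python3 - <<'E'
from h import *
d=snap('side','s2'); c=snap('top','t2')
g=cv2.imread('pics/s2.png');cv2.imwrite('pics/s2c.png',cv2.resize(g[60:220,300:460],None,fx=3.7,fy=3.7,interpolation=cv2.INTER_CUBIC))
print(env.state()['eef_pos'],env.state()['tcp_rot'])
E
```

```text
[ 576.07733252 -241.71143781  169.14797168] [ 3.13378079 -0.00935171  0.07859386]
```

View pics/s2c.png

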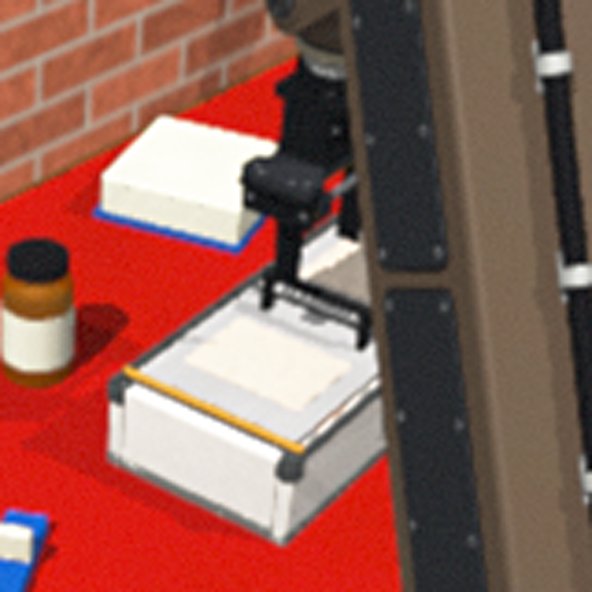

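The fingers are over the handle bar. Next I descend and close.

Emit:
{"op": "arm_command", "data": {
  "deltas": [
    [[0,-0.03,-0.04,-0.25,0],[0,0,0,-0.25,0],[0,0,0,0,0],[0,0,0,0,0]]
  ]
}}

```text
t: 2.42
eef_pos: [574.9, -249.4, 126.0]
tcp_rot: [3.128, -0.018, 0.076]
ft_force: [0.0, -1.0, 0.4]
opening: 1.0
```

Emit:
{"op": "arm_command", "data": {
  "deltas": [
    [[0,0,0.03,-0.13,0],[0,0,0,-0.01,0],[1,0,0,0,0],[1,0,0,0,0],[1,0,0,0,0],[1,0,0,0,0],[1,0,0,0,0],[1,0,0,0,0]]
  ]
}}

```text
t: 3.08
eef_pos: [577.9, -249.9, 123.7]
tcp_rot: [3.121, -0.029, 0.075]
ft_force: [1.0, 1.0, 0.4]
opening: 0.635
```

```bash
python3 - <<'E'
from h import *
d=snap('top','s3')
g=cv2.imread('pics/s3.png');cv2.imwrite('pics/s3c.png',cv2.resize(g[100:260,320:480],None,fx=3.7,fy=3.7,interpolation=cv2.INTER_CUBIC))
print(env.state())
E
```

```text
{'t': 3.1333, 'joints': array([-0.51230333,  0.58341668,  1.66435137, -0.00218653,  0.85832575,
        0.98566725]), 'qvel': array([ 0.00087973,  0.00337222,  0.00432016,  0.00023396, -0.00272735,
       -0.00115885]), 'tau': array([-1.14792574e-02, -6.31664085e+01, -2.19374567e+01,  5.46374044e-02,
       -1.38831460e-01,  2.29138728e-03]), 'eef_pos': array([ 577.94991741, -249.94086979,  123.68008276]), 'tcp_rot': array([ 3.12056019, -0.02864866,  0.07452703]), 'ft_force': array([ 0.66725968,  0.06104688, -0.47820866]), 'moment': array([ 0.0562255 , -0.01094988,  0.0469819 ]), 'opening': 0.5915408619940347}
```

View pics/s3c.png

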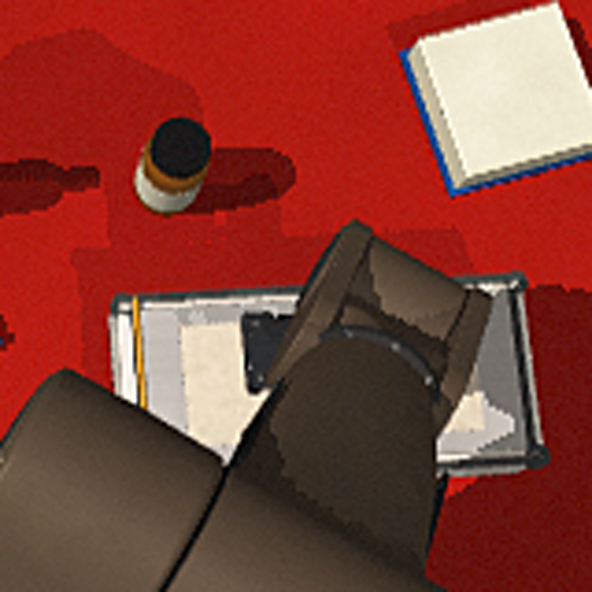

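Emit:
{"op": "arm_command", "data": {
  "deltas": [
    [[1,0,0,-0.15,0],[1,0,0,0,0]]
  ]
}}

```text
t: 3.3
eef_pos: [578.1, -250.0, 109.0]
tcp_rot: [3.12, -0.029, 0.075]
ft_force: [0.5, 0.1, -0.2]
opening: 0.457
```

Emit:
{"op": "arm_command", "data": {
  "deltas": [
    [[1,0,0,0,0]]
  ]
}}

```text
t: 3.38
eef_pos: [578.2, -250.0, 109.2]
tcp_rot: [3.12, -0.029, 0.075]
ft_force: [-0.3, 0.5, 0.4]
opening: 0.384
```

Emit:
{"op": "arm_command", "data": {
  "deltas": [
    [[1,0,0,0,0]]
  ]
}}

```text
t: 3.47
eef_pos: [578.2, -250.0, 109.3]
tcp_rot: [3.12, -0.029, 0.075]
ft_force: [0.4, -0.3, -0.1]
opening: 0.312
```

Emit:
{"op": "arm_command", "data": {
  "deltas": [
    [[1,0,0,0,0],[1,0,0,0,0],[1,0,0,0,0],[1,0,0,0,0]]
  ]
}}

```text
t: 3.8
eef_pos: [577.9, -244.4, 109.7]
tcp_rot: [3.129, -0.027, 0.074]
ft_force: [-1.5, -13.1, -0.2]
opening: 0.119
```

Emit:
{"op": "arm_command", "data": {
  "deltas": [
    [[1,0,0.03,0.16,0],[1,0,0.01,0.16,0],[1,0,-0.015,0.15,0],[1,0,-0.035,0.14,0],[1,0,0,0,0]]
  ]
}}

```text
t: 4.22
eef_pos: [577.8, -245.3, 170.8]
tcp_rot: [3.13, -0.025, 0.075]
ft_force: [-2.1, -2.4, -0.9]
opening: 0.119
```

Emit:
{"op": "arm_command", "data": {
  "deltas": [
    [[1,0,-0.055,0.13,0],[1,0,-0.08,0.12,0],[1,0.01,-0.1,0.105,0],[1,0.01,-0.115,0.095,0],[1,0,0,0,0]]
  ]
}}

```text
t: 4.63
eef_pos: [579.7, -275.5, 213.3]
tcp_rot: [3.139, -0.022, 0.077]
ft_force: [0.3, 0.7, 2.7]
opening: 0.114
```

Emit:
{"op": "arm_command", "data": {
  "deltas": [
    [[1,0.01,-0.17,0.09,0],[1,0.01,-0.18,0.08,0],[1,0.01,-0.175,0.05,0],[1,0.015,-0.175,0.03,0],[1,0.015,-0.19,0.01,0],[1,0.015,-0.18,0,0],[1,0,0,0,0]]
  ]
}}

```text
t: 5.22
eef_pos: [588.0, -375.8, 237.7]
tcp_rot: [-3.132, -0.022, 0.08]
ft_force: [0.2, -1.5, 5.4]
opening: 0.119
```

Emit:
{"op": "arm_command", "data": {
  "deltas": [
    [[1,0,-0.06,0,0],[1,0,0,0,0],[0.7,0,0,0,0],[0.7,0,0,0,0],[0.7,0,0,0,0],[0.7,0,0,0,0]]
  ]
}}

```text
t: 5.72
eef_pos: [587.8, -379.5, 235.9]
tcp_rot: [-3.131, -0.022, 0.08]
ft_force: [1.0, 0.3, 0.2]
opening: 0.289
```

```bash
python3 - <<'E'
from h import *
d=snap('side','s4')
g=cv2.imread('pics/s4.png');cv2.imwrite('pics/s4c.png',cv2.resize(g[60:220,300:460],None,fx=3.7,fy=3.7,interpolation=cv2.INTER_CUBIC))
print(env.state()['eef_pos'],env.state()['opening'])
E
```

```text
[ 587.82515877 -379.50289633  235.91648754] 0.29590583477564447
```

View pics/s4c.png

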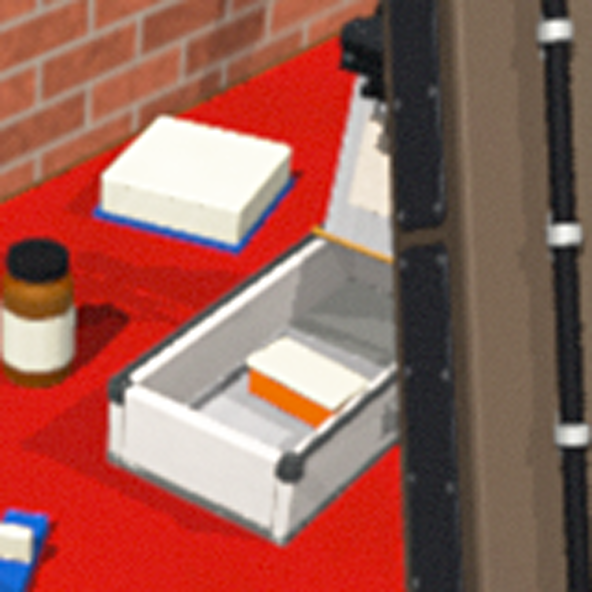

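Emit:
{"op": "arm_command", "data": {
  "deltas": [
    [[0.7,0,0,0.15,0],[0.7,0,0,0.25,0],[0.3,0,0,0.3,0],[0,-0.05,0.3,0.1,0],[0,-0.05,0.35,0,0],[0,-0.05,0.35,0,0],[0,-0.05,0.35,0,0],[0,-0.05,0.35,0,0],[0,-0.05,0.35,0,0],[0,-0.05,0.35,0,0],[0,0,0,0,0],[0,0,0,0,0]]
  ]
}}

```text
t: 6.77
eef_pos: [547.0, -127.9, 316.5]
tcp_rot: [-3.128, -0.019, 0.079]
ft_force: [-0.1, 0.1, -0.7]
opening: 0.942
```

```bash
python3 - <<'E'
from h import *
d=snap('side','s5');c=snap('top','t5')
g=cv2.imread('pics/s5.png');cv2.imwrite('pics/s5c.png',cv2.resize(g[90:230,320:460],None,fx=4,fy=4,interpolation=cv2.INTER_CUBIC))
g=cv2.imread('pics/t5.png');cv2.imwrite('pics/t5c.png',cv2.resize(g[160:240,340:480],None,fx=5,fy=5,interpolation=cv2.INTER_CUBIC))
print(env.state()['eef_pos'],env.state()['opening'])
E
```

```text
[ 547.24138512 -129.16350727  316.29738366] 0.9830501298042528
```

View pics/s5c.png

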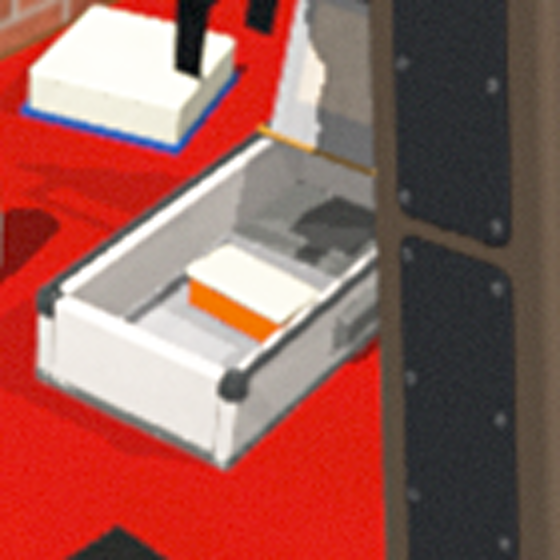

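View pics/t5c.png

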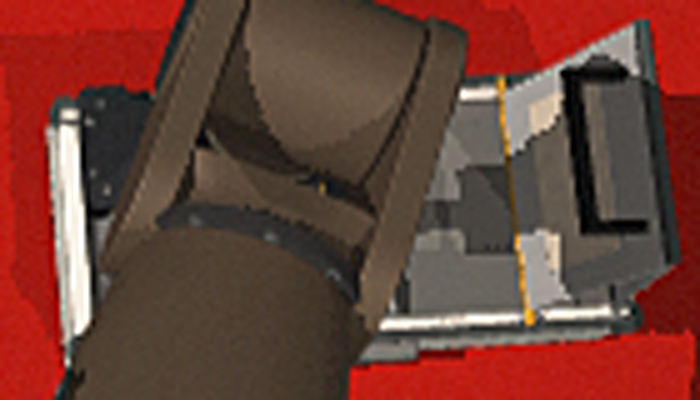

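Emit:
{"op": "arm_command", "data": {
  "deltas": [
    [[0,-0.1,0.35,0,0],[0,-0.1,0.35,0,0],[0,-0.1,0.35,0,0],[0,-0.1,0.35,0,0],[0,-0.1,0.35,0,0],[0,0,0.35,0,0],[0,0,0,0,0],[0,0,0,0,0]]
  ]
}}

```text
t: 7.53
eef_pos: [497.6, 79.7, 313.9]
tcp_rot: [-3.129, -0.016, 0.063]
ft_force: [0.2, -0.7, 0.4]
opening: 0.997
```

```bash
python3 - <<'E'
from h import *
d=snap('side','s6');c=snap('top','t6')
g=cv2.imread('pics/s6.png');cv2.imwrite('pics/s6c.png',cv2.resize(g[90:230,320:460],None,fx=4,fy=4,interpolation=cv2.INTER_CUBIC))
g=cv2.imread('pics/t6.png');cv2.imwrite('pics/t6c.png',cv2.resize(g[160:250,280:480],None,fx=4,fy=4,interpolation=cv2.INTER_CUBIC))
print(env.state()['eef_pos'],env.state()['opening'])
E
```

```text
[497.77174484  78.62482563 313.8389299 ] 0.9994217645607101
```

View pics/s6c.png

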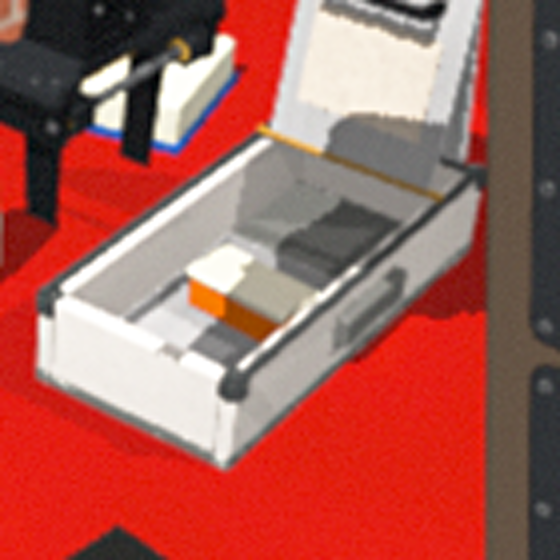

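View pics/t6c.png

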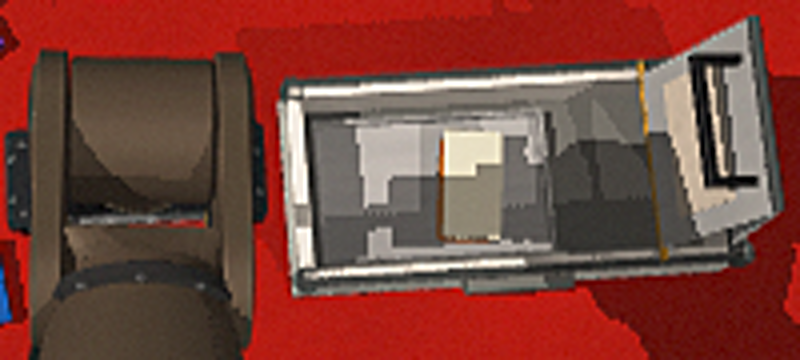

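```bash
python3 - <<'E'
from h import *
c=env.read_camera('top'); d=env.read_camera('side')
T=[(443,131),(502,131),(502,242),(441,242)]
W=np.array([ray(c,280+u/4-.4,160+v/4-.4,53)[:2] for u,v in T]);print('tub',W.round(1),W.mean(0).round(1))
S=[(188,270),(235,243),(318,293),(272,324)]
W=np.array([ray(d,320+u/4-.4,90+v/4-.4,53)[:2] for u,v in S]);print('tub side',W.round(1),W.mean(0).round(1))
def mat(cam):
    f=cam['frame'].astype(int); m=((f.max(2)<60)).astype(np.uint8)
    return m
for cam,n,box in((c,'top',(275,215,335,265)),(d,'side',(310,215,385,265))):
    m=mat(cam); x0,y0,x1,y1=box; mm=np.zeros_like(m); mm[y0:y1,x0:x1]=m[y0:y1,x0:x1]
    cs,_=cv2.findContours(mm,cv2.RETR_EXTERNAL,cv2.CHAIN_APPROX_NONE); k=max(cs,key=cv2.contourArea)
    M=cv2.moments(k); u,v=M['m10']/M['m00'],M['m01']/M['m00']
    w=np.array([ray(cam,p[0][0],p[0][1],4)[:2] for p in k],np.float32); r=cv2.minAreaRect(w)
    print(n,'mat',(u,v),ray(cam,u,v,4).round(1),r)
E
```

```text
tub [[ 617.9 -210.9]
 [ 619.3 -266.5]
 [ 513.8 -264.5]
 [ 512.5 -207.8]] [ 565.9 -237.4]
tub side [[ 616.8 -211.3]
 [ 613.6 -273.2]
 [ 516.9 -261.5]
 [ 517.9 -198. ]] [ 566.3 -236. ]
top mat (317.2361111111111, 229.1) [479.2  60.1   4. ] ((464.89068603515625, 70.27870178222656), (169.7878875732422, 108.60526275634766), 80.75328063964844)
side mat (345.6709047355813, 239.96849087893864) [435.2 109.    4. ] ((436.28045654296875, 106.72105407714844), (124.02447509765625, 93.90826416015625), 86.28860473632812)
```

```bash
python3 - <<'E'
from h import *
c=env.read_camera('top')
f=cv2.imread('pics/top1.png').astype(int); m=((f.max(2)<60)).astype(np.uint8); mm=np.zeros_like(m); mm[215:265,275:335]=m[215:265,275:335]
cs,_=cv2.findContours(mm,cv2.RETR_EXTERNAL,cv2.CHAIN_APPROX_NONE); k=max(cs,key=cv2.contourArea)
w=np.array([ray(c,p[0][0],p[0][1],4)[:2] for p in k],np.float32); print(cv2.minAreaRect(w))
for n,(u,v) in dict(cup=(168,233),sauce=(307,150),spice=(367,150)).items(): print(n,ray(c,u,v,60).round(0))
E
```

```text
((438.137939453125, 104.25604248046875), (131.12155151367188, 97.67777252197266), 86.05570983886719)
cup [446. 603.  60.]
sauce [773. 106.  60.]
spice [ 779. -122.   60.]
```

Emit:
{"op": "arm_command", "data": {
  "deltas": [
    [[0,0.08,-0.35,0,-0.07],[0,0.08,-0.35,0,-0.07],[0,0.08,-0.35,0,0],[0,0.08,-0.35,0,0],[0,0.08,-0.35,0,0],[0,0.07,-0.35,-0.05,0],[0,0.07,-0.35,-0.1,0],[0,0.06,-0.35,-0.15,0],[0,0.05,-0.2,-0.2,0],[0,0,0,-0.2,0],[0,0,0,0,0],[0,0,0,0,0]]
  ]
}}

```text
t: 8.78
eef_pos: [560.6, -251.8, 240.6]
tcp_rot: [-3.13, -0.018, -0.072]
ft_force: [0.2, 0.1, 0.2]
opening: 0.996
```

Emit:
{"op": "arm_command", "data": {
  "deltas": [
    [[0,0.05,0.13,-0.3,0.02],[0,0,0,-0.35,0],[0,0,0,-0.35,0],[0,0,0,-0.35,0],[0,0,0,0,0],[0,0,0,0,0]]
  ]
}}

```text
t: 9.28
eef_pos: [568.2, -239.5, 111.1]
tcp_rot: [-3.135, -0.03, -0.056]
ft_force: [-0.1, 0.2, 0.6]
opening: 0.999
```

Emit:
{"op": "arm_command", "data": {
  "deltas": [
    [[0,0,0.02,-0.2,0],[0,0,0,-0.25,0],[0,0,0,-0.2,0],[0,0,0,-0.12,0],[0,0,0,-0.06,0],[0,0,0,0,0]]
  ]
}}

```text
t: 9.78
eef_pos: [575.4, -240.3, 41.5]
tcp_rot: [3.139, -0.049, -0.054]
ft_force: [0.7, 0.1, 0.2]
opening: 0.999
```

Emit:
{"op": "arm_command", "data": {
  "deltas": [
    [[0,-0.05,0.02,-0.1,0],[0,-0.04,0,-0.09,0],[1,0,0,0,0],[1,0,0,0,0],[1,0,0,0,0],[1,0,0,0,0],[1,0,0,0,0],[1,0,0,0,0],[1,0,0,0,0],[1,0,0,0,0],[1,0,0,0,0]]
  ]
}}

```text
t: 10.7
eef_pos: [570.6, -240.6, 30.6]
tcp_rot: [3.134, -0.059, -0.054]
ft_force: [0.6, -0.3, 0.4]
opening: 0.547
```

Emit:
{"op": "arm_command", "data": {
  "deltas": [
    [[0.35,0,0,0,0],[0.35,0,0,-0.05,0],[0.35,0,0,-0.05,0],[1,0,0,0,0],[1,0,0,0,0],[1,0,0,0,0],[1,0,0,0,0]]
  ]
}}

```text
t: 11.28
eef_pos: [570.4, -240.5, 19.2]
tcp_rot: [3.135, -0.058, -0.054]
ft_force: [0.3, 1.0, 0.5]
opening: 0.548
```

Emit:
{"op": "arm_command", "data": {
  "deltas": [
    [[1,0,0,0.15,0],[1,0,0,0.3,0],[1,0,0,0.35,0],[1,0,0,0.3,0],[1,0,0,0.1,0],[1,0,0,0,0]]
  ]
}}

```text
t: 11.78
eef_pos: [568.3, -239.4, 141.3]
tcp_rot: [3.137, -0.053, -0.054]
ft_force: [0.5, 0.0, -1.3]
opening: 0.548
```

Emit:
{"op": "arm_command", "data": {
  "deltas": [
    [[1,-0.06,0.15,0.02,0],[1,-0.12,0.3,0,0],[1,-0.12,0.32,0,0],[1,-0.12,0.32,0,0],[1,-0.12,0.32,0,0],[1,-0.12,0.32,0,0],[1,-0.12,0.32,0,0],[1,-0.12,0.32,0,0],[1,-0.12,0.32,0,0],[1,-0.1,0.3,0,0],[1,-0.05,0.15,0,0],[1,0,0,0,0]]
  ]
}}

```text
t: 12.78
eef_pos: [436.9, 85.5, 126.8]
tcp_rot: [3.138, -0.035, -0.059]
ft_force: [0.3, 0.0, -1.5]
opening: 0.544
```

Emit:
{"op": "arm_command", "data": {
  "deltas": [
    [[1,0.01,0.1,-0.15,0],[1,0,0.1,-0.25,0],[1,0,0,-0.25,0],[1,0,0,-0.15,0],[1,0,0,-0.08,0],[1,0,0,0,0],[1,0,0,0,0]]
  ]
}}

```text
t: 13.37
eef_pos: [436.4, 104.3, 29.4]
tcp_rot: [3.137, -0.03, -0.056]
ft_force: [-0.1, 0.6, -1.7]
opening: 0.544
```

```bash
python3 - <<'E'
from h import *
d=snap('side','s7')
g=cv2.imread('pics/s7.png');cv2.imwrite('pics/s7c.png',cv2.resize(g[150:310,205:405],None,fx=3.7,fy=3.7,interpolation=cv2.INTER_CUBIC))
print(env.state()['eef_pos'],env.state()['tcp_rot'])
E
```

```text
[436.52025036 104.29741657  29.6044031 ] [ 3.13727799 -0.03033674 -0.05620376]
```

View pics/s7c.png

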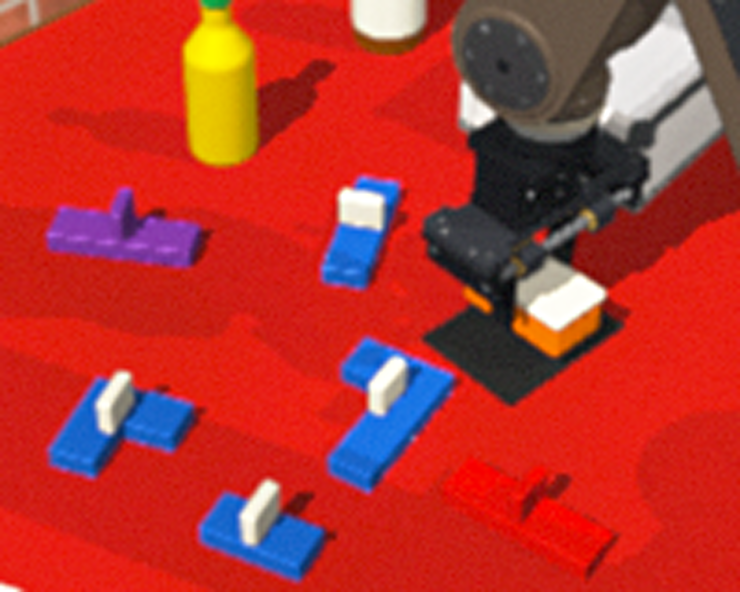

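Emit:
{"op": "arm_command", "data": {
  "deltas": [
    [[1,0.03,0,-0.1,0],[1,0,0,-0.07,0],[1,0,0,-0.03,0],[1,0,0,0,0]]
  ]
}}

```text
t: 13.75
eef_pos: [440.8, 103.3, 10.4]
tcp_rot: [3.138, -0.034, -0.057]
ft_force: [0.1, -0.0, -1.0]
opening: 0.546
```

Emit:
{"op": "arm_command", "data": {
  "deltas": [
    [[1,0,0,-0.01,0],[0.27,0,0,0,0],[0.27,0,0,0,0],[0.27,0,0,0,0],[0.27,0,0,0,0],[0.27,0,0,0,0]]
  ]
}}

```text
t: 14.25
eef_pos: [441.4, 103.3, 11.4]
tcp_rot: [3.138, -0.037, -0.057]
ft_force: [-0.4, 0.1, 0.5]
opening: 0.726
```

Emit:
{"op": "arm_command", "data": {
  "deltas": [
    [[0.27,0,0,0.1,0],[0.27,0,0,0.25,0],[0.27,0,0,0.35,0],[0.27,0,0,0.35,0],[0.27,0.05,-0.3,0.2,0],[0.27,0.05,-0.35,0.1,0],[0.27,0,-0.35,0,0],[0.27,0,-0.35,0,0],[0.27,0,-0.35,0,0],[0.27,0,-0.2,0,0],[0.27,0,0,0,0],[0.27,0,0,0,0]]
  ]
}}

```text
t: 15.25
eef_pos: [449.9, -94.8, 155.0]
tcp_rot: [3.135, -0.041, -0.053]
ft_force: [0.1, -0.3, -1.1]
opening: 0.732
```

```bash
python3 - <<'E'
from h import *
d=snap('side','s8');c=snap('top','t8')
g=cv2.imread('pics/s8.png');cv2.imwrite('pics/s8c.png',cv2.resize(g[150:310,205:405],None,fx=3.7,fy=3.7,interpolation=cv2.INTER_CUBIC))
g=cv2.imread('pics/t8.png');cv2.imwrite('pics/t8c.png',cv2.resize(g[150:290,200:390],None,fx=4,fy=4,interpolation=cv2.INTER_CUBIC))
print(env.state()['eef_pos'],env.state()['tcp_rot'])
E
```

```text
[450.03922022 -93.74631338 154.99346688] [ 3.13487425 -0.04092484 -0.05067201]
```

View pics/s8c.png

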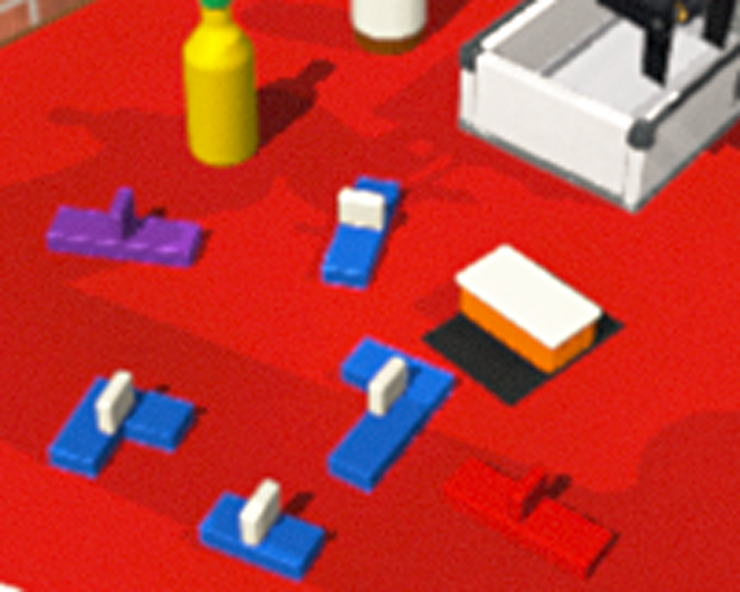

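View pics/t8c.png

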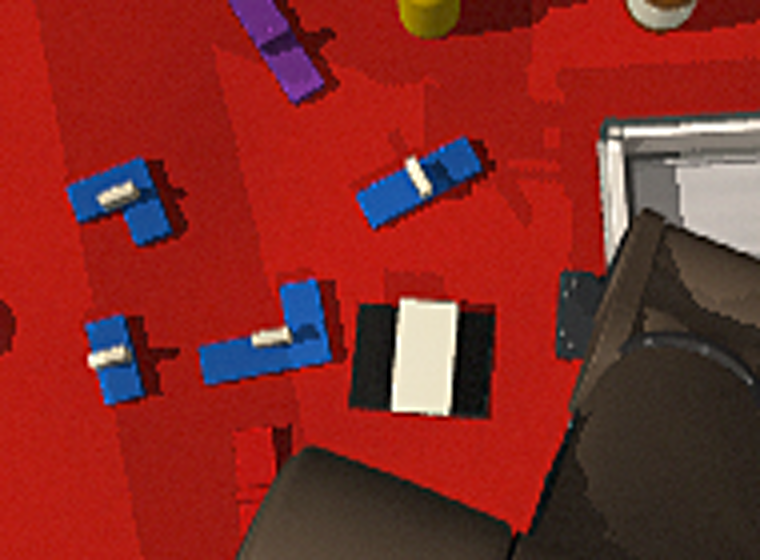

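```bash
cat >> h.py <<'E'
def masks(cam):
    h=cv2.cvtColor(cam['frame'],cv2.COLOR_RGB2HSV)
    b=cv2.inRange(h,(100,120,60),(125,255,255)); w=cv2.inRange(h,(10,5,110),(40,110,255))
    return b,w
def ribs(cam,zr):
    b,w=masks(cam); bd=cv2.dilate(b,np.ones((5,5)))
    n,l,s,cen=cv2.connectedComponentsWithStats(w,connectivity=8); out=[]
    for i in range(1,n):
        if 12<s[i,4]<200 and (bd[l==i]>0).mean()>.4:
            pts=np.argwhere(l==i)[:,::-1].astype(float)
            W=np.array([ray(cam,u,v,zr)[:2] for u,v in pts])
            r=cv2.minAreaRect(W.astype(np.float32)); C=np.cov(W.T); ev,V=np.linalg.eigh(C); a=np.degrees(np.arctan2(V[1,1],V[0,1]))%180
            out.append((W.mean(0).round(1),round(a,1),np.round(r[0],1),np.round(r[1],0),s[i,4],cen[i].round(0)))
    return sorted(out,key=lambda o:o[0][1])
def blues(cam,z):
    b,w=masks(cam)
    # include rib pixels adjacent to blue
    n,l,s,cen=cv2.connectedComponentsWithStats(b,connectivity=8); out=[]
    b2=cv2.morphologyEx(b,cv2.MORPH_CLOSE,np.ones((5,5)))
    cs,_=cv2.findContours(b2,cv2.RETR_EXTERNAL,cv2.CHAIN_APPROX_NONE)
    for k in cs:
        if cv2.contourArea(k)<60: continue
        W=np.array([ray(cam,p[0][0],p[0][1],z)[:2] for p in k],np.float32); r=cv2.minAreaRect(W)
        out.append((np.round(r[0],1),np.round(r[1],0),round(r[2],1)))
    return sorted(out,key=lambda o:o[0][1])
E
python3 - <<'E'
from h import *
for n,zr in(('top',44),('side',38)):
    c=env.read_camera(n); print(n)
    for r in ribs(c,zr): print(' rib',*r)
    for r in blues(c,12): print(' blue',*r)
E
```

```text
top
 rib [606.5 112. ] 27.9 [607.  112.7] [39. 12.] 33 [304. 194.]
 rib [452.2 243.5] 98.5 [452.1 243.5] [12. 34.] 30 [268. 234.]
 rib [430.6 393.2] 108.5 [431.2 393.2] [11. 33.] 27 [226. 239.]
 rib [583.6 393.9] 113.8 [583.9 393.8] [ 9. 32.] 23 [229. 198.]
 blue [608.  111.5] [ 37. 121.] 30.1
 blue [460.8 257. ] [ 78. 120.] 12.3
 blue [431.3 392.4] [78. 36.] 17.4
 blue [574.2 397.5] [80. 78.] 24.3
side
 rib [449.8 248.3] 115.8 [450.  247.6] [22. 51.] 88 [309. 254.]
 rib [580.  397.1] 127.8 [580.3 396.6] [21. 55.] 92 [236. 258.]
 blue [606.6 113.6] [ 38. 134.] 29.5
 blue [459.3 258.6] [ 83. 130.] 12.5
 blue [430.6 393.6] [82. 46.] 17.7
 blue [573.3 398.5] [83. 89.] 24.4
```

Emit:
{"op": "arm_command", "data": {
  "deltas": [
    [[0.5,0.12,0.15,0,0.1],[0.5,0.22,0.29,0,0.1],[0.5,0.22,0.29,0,0.1],[0.5,0.22,0.29,0,0.1],[0.5,0.22,0.29,0,0.1],[0.5,0.22,0.29,0,0.1],[0.5,0.18,0.24,-0.1,0.1],[0.5,0.1,0.13,-0.15,0.05],[0.5,0,0,-0.2,0],[0.5,0,0,-0.1,0],[0.5,0,0,0,0],[0.5,0,0,0,0]]
  ]
}}

```text
t: 16.45
eef_pos: [602.3, 130.1, 97.5]
tcp_rot: [3.135, -0.041, 0.587]
ft_force: [-0.1, -0.5, 0.3]
opening: 0.502
```

Emit:
{"op": "arm_command", "data": {
  "deltas": [
    [[0.5,0.05,-0.14,0,-0.08],[0.5,0,-0.03,-0.15,0],[0.5,0,0,-0.2,0],[0.5,0,0,-0.1,0],[0.5,0,0,-0.05,0],[0.5,0,0,0,0],[0.5,0,0,0,0]]
  ]
}}

```text
t: 17.03
eef_pos: [608.3, 111.3, 52.8]
tcp_rot: [3.132, -0.047, 0.518]
ft_force: [0.5, -0.4, 0.5]
opening: 0.498
```

Emit:
{"op": "arm_command", "data": {
  "deltas": [
    [[0.5,-0.01,0.01,-0.15,0.01],[0.5,-0.02,0,-0.15,0],[0.5,0,0,-0.03,0],[0.5,0,0,0,0]]
  ]
}}

```text
t: 17.37
eef_pos: [607.2, 112.7, 23.4]
tcp_rot: [3.13, -0.052, 0.526]
ft_force: [-0.5, -0.1, -0.3]
opening: 0.499
```

```bash
python3 - <<'E'
from h import *
d=snap('side','s9')
g=cv2.imread('pics/s9.png');cv2.imwrite('pics/s9c.png',cv2.resize(g[130:270,225:385],None,fx=4,fy=4,interpolation=cv2.INTER_CUBIC))
print(env.state()['eef_pos'],env.state()['tcp_rot'])
E
```

```text
[607.26641121 112.68281804  23.66822451] [ 3.12953958 -0.05231204  0.52619455]
```

View pics/s9c.png

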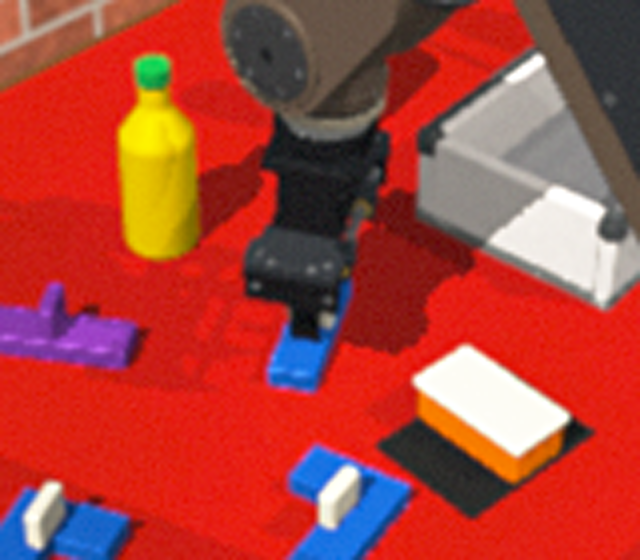

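Emit:
{"op": "arm_command", "data": {
  "deltas": [
    [[1,0,0,0,0],[1,0,0,0,0],[1,0,0,0,0],[1,0,0,0,0],[1,0,0,0,0],[1,0,0,0,0],[1,0,0,0,0]]
  ]
}}

```text
t: 18.0
eef_pos: [609.0, 113.0, 27.7]
tcp_rot: [3.128, -0.057, 0.526]
ft_force: [-1.8, 0.9, 1.5]
opening: 0.127
```

Emit:
{"op": "arm_command", "data": {
  "deltas": [
    [[1,0,0,0.15,0],[1,0,0,0.3,0],[1,0,0,0.35,0],[1,0,0,0.3,0],[1,0,0,0.1,0],[1,0,0,0,0],[1,0,0,0,0]]
  ]
}}

```text
t: 18.58
eef_pos: [606.4, 112.7, 149.3]
tcp_rot: [3.13, -0.051, 0.526]
ft_force: [1.0, 0.6, -1.3]
opening: 0.119
```

```bash
cat >> h.py <<'E'
def ovl(cam,polys,box,k,fn):
    x0,y0,x1,y1=box; g=cv2.cvtColor(cam['frame'],cv2.COLOR_RGB2BGR)
    im=cv2.resize(g[y0:y1,x0:x1],None,fx=k,fy=k,interpolation=cv2.INTER_CUBIC)
    for pts,col in polys:
        q=[(proj(cam,p)-[x0-.5,y0-.5])*k for p in pts]; cv2.polylines(im,[np.int32(np.round(q))],False,col,1)
    cv2.imwrite(fn,im)
def chest(ce,yaw,pts):
    R=np.array([[np.cos(yaw),-np.sin(yaw)],[np.sin(yaw),np.cos(yaw)]])
    return [(*(np.array(ce)+R@np.array(p[:2])),p[2]) for p in pts]
def rect(x0,x1,y0,y1,z): return [(x0,y0,z),(x1,y0,z),(x1,y1,z),(x0,y1,z),(x0,y0,z)]
E
python3 - <<'E'
from h import *
for n,box in(('top',(335,165,475,240)),('side',(325,105,450,215))):
    c=env.read_camera(n)
    P=[(chest((573,-272),.081,rect(-95,95,-205,205,85)),(0,255,0)),(chest((573,-272),.081,rect(-68,68,65-110,65+110,30)),(255,0,255)),(chest((573,-272),.081,rect(-65,65,65-107,65+107,14)),(255,255,0)),(chest((573,-272),.081,rect(-80,80,-190,190,85)),(0,200,255))]
    ovl(c,P,box,5.4,f'pics/tray_{n}.png')
E
```

```text
(no output)
```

View pics/tray_top.png

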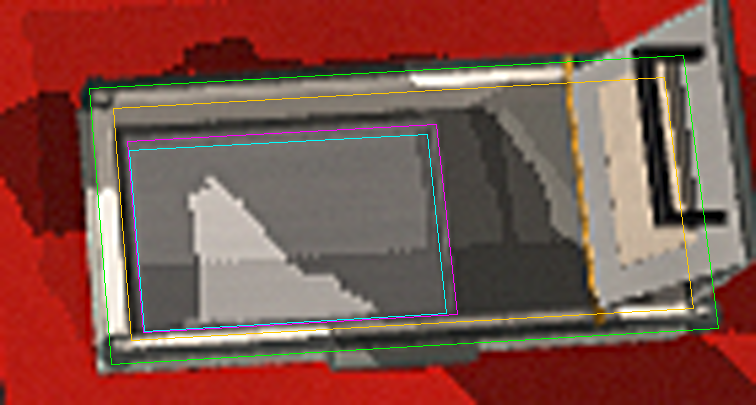

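View pics/tray_side.png

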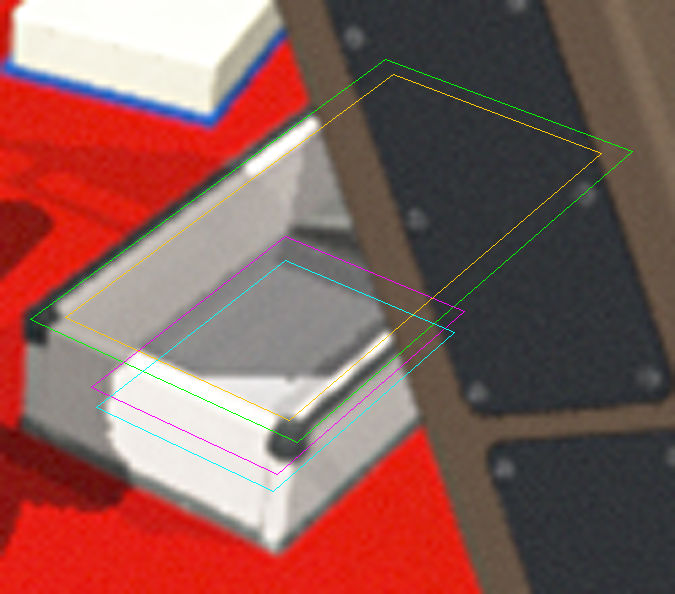

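```bash
python3 - <<'E'
from h import *
ce=(575,-270);y=.081
for n,box,k in(('top',(340,170,440,240),7.5),('side',(325,130,405,215),7)):
    c=env.read_camera(n)
    P=[(chest(ce,y,rect(-95,95,-205,205,85)),(0,255,0)),(chest(ce,y,rect(-95,95,-205,205,0)),(0,255,0)),(chest(ce,y,rect(-68,68,65-110,65+110,30)),(255,0,255)),(chest(ce,y,rect(-65,65,65-107,65+107,14)),(255,255,0)),(chest(ce,y,rect(-80,80,-190,190,85)),(0,200,255))]
    ovl(c,P,box,k,f'pics/tray2_{n}.png')
E
```

```text
(no output)
```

View pics/tray2_top.png

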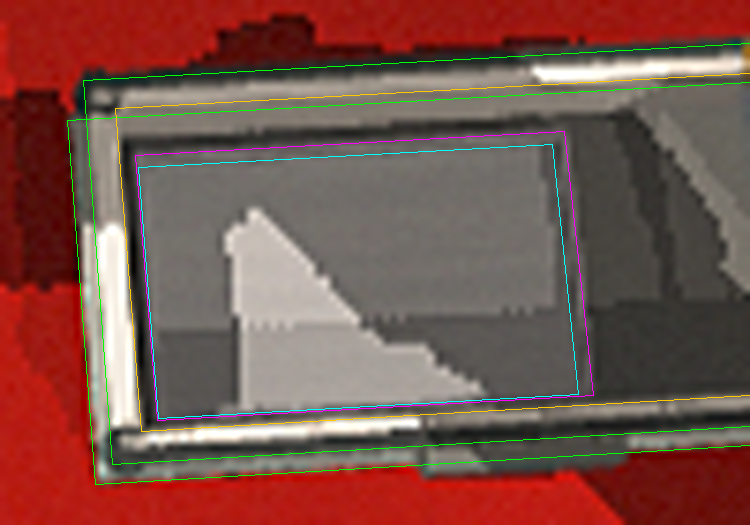

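View pics/tray2_side.png

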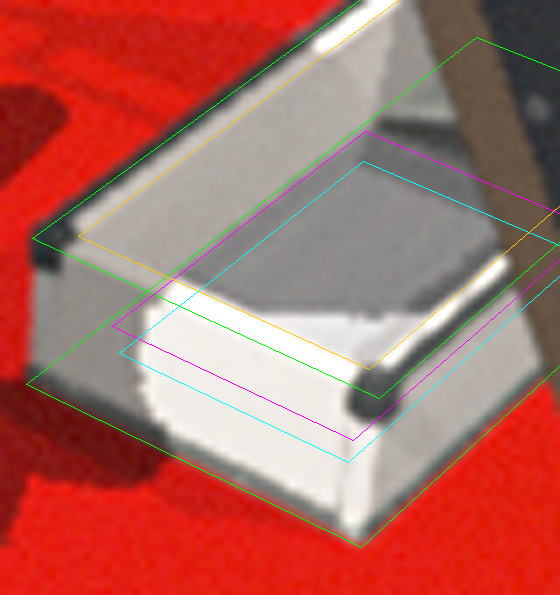

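Emit:
{"op": "arm_command", "data": {
  "deltas": [
    [[1,-0.03,-0.12,0,0.12],[1,-0.04,-0.22,0,0.14],[1,-0.04,-0.22,0,0.14],[1,-0.04,-0.22,0,0.14],[1,-0.04,-0.22,0,0.14],[1,-0.04,-0.22,0,0.14],[1,-0.04,-0.22,0,0.14],[1,-0.04,-0.22,0,0.14],[1,-0.04,-0.22,0,0.14],[1,-0.03,-0.22,0,0.12],[1,-0.02,-0.1,0,0.04],[1,0,0,0,0]]
  ]
}}

```text
t: 19.78
eef_pos: [558.3, -115.4, 131.6]
tcp_rot: [-3.13, -0.046, 1.683]
ft_force: [-0.2, -0.2, -1.6]
opening: 0.123
```

Emit:
{"op": "arm_command", "data": {
  "deltas": [
    [[1,0.04,-0.05,0,-0.04],[1,0,0,0,0],[1,0,0,0,0]]
  ]
}}

```text
t: 20.03
eef_pos: [562.2, -120.0, 129.4]
tcp_rot: [-3.127, -0.047, 1.643]
ft_force: [0.2, 0.4, -1.6]
opening: 0.121
```

```bash
python3 - <<'E'
from h import *
d=snap('side','s10')
g=cv2.imread('pics/s10.png');cv2.imwrite('pics/s10c.png',cv2.resize(g[80:220,290:430],None,fx=4,fy=4,interpolation=cv2.INTER_CUBIC))
s=env.state();print(s['eef_pos'],s['tcp_rot'],s['opening'])
E
```

```text
[ 562.26350313 -119.87806322  129.4407287 ] [-3.12732833 -0.04724429  1.64325554] 0.12247728689419167
```

View pics/s10c.png

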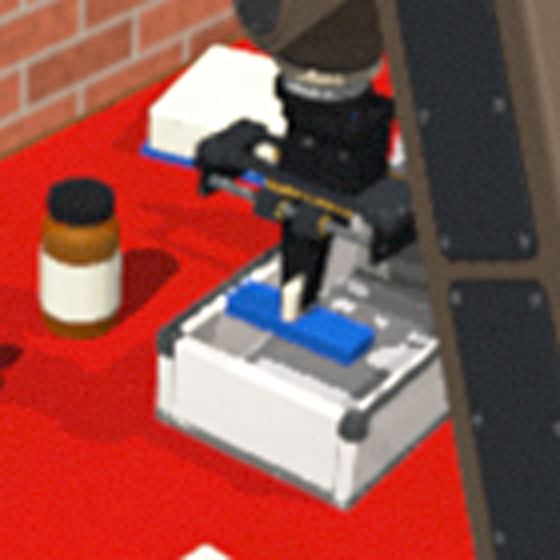

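Emit:
{"op": "arm_command", "data": {
  "deltas": [
    [[1,0,0,-0.1,0.01],[1,0,0,-0.15,0],[1,0,0,-0.15,0],[1,0,0,-0.08,0],[1,0,0,0,0],[1,0,0,0,0]]
  ]
}}

```text
t: 20.58
eef_pos: [562.6, -116.2, 77.7]
tcp_rot: [-3.128, -0.047, 1.656]
ft_force: [-0.1, 0.3, -1.0]
opening: 0.127
```

Emit:
{"op": "arm_command", "data": {
  "deltas": [
    [[1,0,-0.05,-0.1,0],[1,0,0,-0.12,0],[1,0,0,-0.05,0],[1,0,0,0,0],[1,0,0,0,0]]
  ]
}}

```text
t: 21.0
eef_pos: [563.2, -121.7, 48.9]
tcp_rot: [-3.129, -0.046, 1.656]
ft_force: [-0.4, 0.3, -0.9]
opening: 0.125
```

Emit:
{"op": "arm_command", "data": {
  "deltas": [
    [[1,0,0.01,-0.05,0],[1,0,0,-0.02,0],[1,0,0,0,0]]
  ]
}}

```text
t: 21.25
eef_pos: [563.4, -120.8, 42.1]
tcp_rot: [-3.13, -0.046, 1.656]
ft_force: [-1.9, 0.1, 3.4]
opening: 0.124
```

```bash
python3 - <<'E'
from h import *
d=snap('side','s11');c=snap('top','t11')
g=cv2.imread('pics/s11.png');cv2.imwrite('pics/s11c.png',cv2.resize(g[90:220,300:430],None,fx=4.5,fy=4.5,interpolation=cv2.INTER_CUBIC))
s=env.state();print(s['eef_pos'],s['tcp_rot'],s['opening'],s['ft_force'])
E
```

```text
[ 563.45315646 -120.80781843   42.205991  ] [-3.13044759 -0.04599264  1.65593359] 0.12605108152107936 [-0.64086254 -0.27246956  1.47323809]
```

View pics/s11c.png

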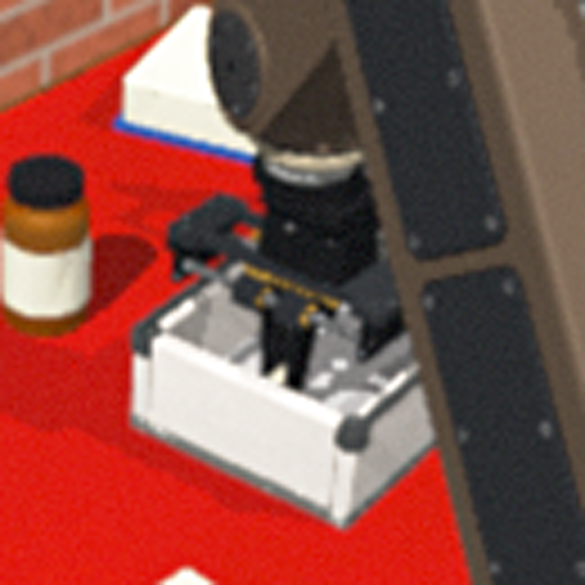

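Emit:
{"op": "arm_command", "data": {
  "deltas": [
    [[0.7,0,0,0,0],[0.7,0,0,0,0],[0.7,0,0,0,0],[0.7,0,0,0,0]]
  ]
}}

```text
t: 21.68
eef_pos: [564.0, -120.9, 42.8]
tcp_rot: [-3.132, -0.045, 1.656]
ft_force: [0.1, -0.4, -0.2]
opening: 0.292
```

Emit:
{"op": "arm_command", "data": {
  "deltas": [
    [[0.7,0,0,0.1,0],[0.7,0,0,0.25,0],[0.7,0,0,0.35,0],[0.7,0,0,0.3,0],[0.6,-0.05,0.25,0.1,0],[0.6,-0.1,0.35,0,0],[0.6,-0.1,0.35,0,0],[0.6,-0.1,0.35,0,0],[0.6,-0.1,0.35,0,0],[0.6,-0.1,0.25,0,0],[0.6,-0.05,0.1,0,0],[0.6,0,0,0,0]]
  ]
}}

```text
t: 22.68
eef_pos: [500.5, 85.1, 166.6]
tcp_rot: [-3.14, -0.044, 1.652]
ft_force: [0.6, 0.7, 0.3]
opening: 0.399
```

```bash
cat > look.py <<'E'
from h import *
import sys
t=sys.argv[1]; ce=(575,-270);y=.081
def L(cx,cy): return None
d=snap('side','s'+t);c=snap('top','t'+t)
tr=[(chest(ce,y,rect(-65,65,65-107,65+107,14)),(255,255,0))]
ovl(d,tr,(300,90,450,220),4.5,f'pics/s{t}c.png'); ovl(c,tr,(335,165,445,245),7,f'pics/t{t}c.png')
tc=np.array(ce)+65*np.array([-np.sin(y),np.cos(y)]); R=np.array([[np.cos(y),np.sin(y)],[-np.sin(y),np.cos(y)]])
for cam,zr,zb in((c,44,12),(d,38,12)):
    for r in ribs(cam,zr):
        if r[0][1]<0: print(' RIB in tray',(R@(ribs and (r[0]-tc))).round(1),r[1])
        else: print(' rib',*r[:4])
    for r in blues(cam,zb):
        if r[0][1]<0: print(' BLUE tray',(R@(r[0]-tc)).round(1),r[1:])
        else: print(' blue',*r)
s=env.state();print(s['t'],s['eef_pos'].round(1),s['tcp_rot'].round(3),s['opening'])
E
python3 look.py 12
```

```text
rib [452.1 243.4] 100.8 [452.4 243.5] [13. 34.]
 rib [430.9 392.9] 107.0 [431.  393.1] [10. 33.]
 rib [583.6 393.9] 113.8 [583.9 393.8] [ 9. 32.]
 BLUE tray [ 3.3 80.3] (array([122.,  38.]), 4.1)
 blue [460.8 257. ] [ 78. 120.] 12.3
 blue [431.8 392.6] [77. 36.] 17.4
 blue [574.2 397.5] [80. 78.] 24.3
 rib [449.6 248.8] 116.1 [449.9 248.4] [22. 50.]
 rib [580.4 397.2] 128.7 [580.7 396.8] [22. 55.]
 blue [459.3 258.6] [ 83. 130.] 12.5
 blue [430.6 393.6] [82. 46.] 17.7
 blue [573.3 398.5] [83. 89.] 24.4
22.7833 [501.7  83.3 166.5] [-3.141 -0.044  1.651] 0.39838803208508555
```

View pics/t12c.png

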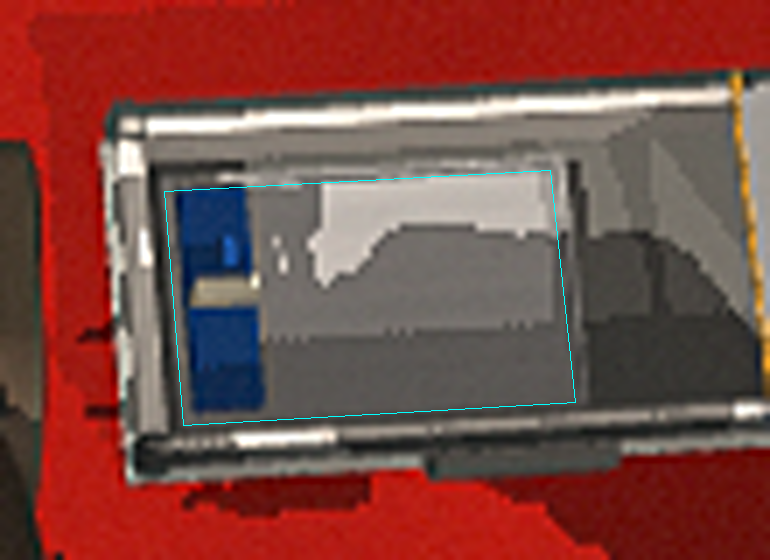

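View pics/s12c.png

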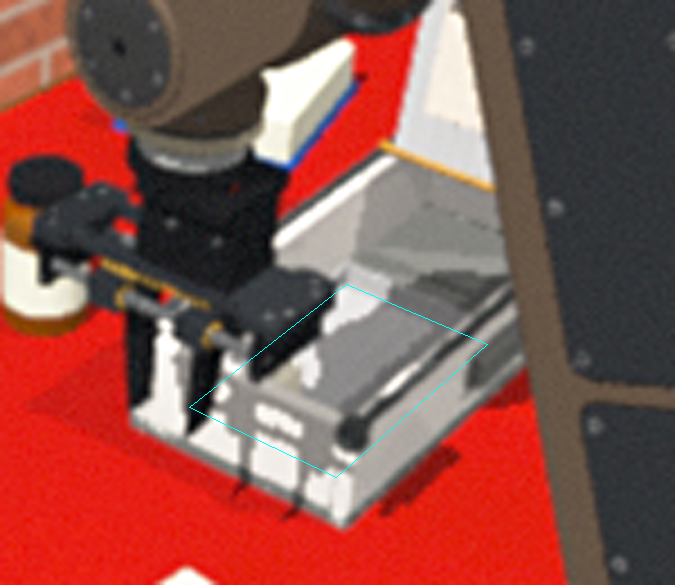

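Emit:
{"op": "arm_command", "data": {
  "deltas": [
    [[0.5,-0.06,0.18,0,0.08],[0.5,-0.1,0.32,0,0.07],[0.5,-0.1,0.32,-0.1,0],[0.5,-0.1,0.32,-0.15,0],[0.5,-0.08,0.25,-0.2,0],[0.5,-0.03,0.1,-0.15,0],[0.5,0,0,-0.1,0],[0.5,0,0,0,0],[0.5,0,0,0,0]]
  ]
}}

```text
t: 23.53
eef_pos: [463.1, 226.7, 94.6]
tcp_rot: [3.136, -0.042, 1.759]
ft_force: [0.7, -0.2, 0.3]
opening: 0.5
```

Emit:
{"op": "arm_command", "data": {
  "deltas": [
    [[0.5,-0.11,0.17,-0.05,0.02],[0.5,0,0.01,-0.15,0],[0.5,0,0,-0.2,0],[0.5,0,0,-0.1,0],[0.5,0,0,0,0],[0.5,0,0,0,0]]
  ]
}}

```text
t: 24.03
eef_pos: [458.9, 240.1, 46.9]
tcp_rot: [3.129, -0.042, 1.766]
ft_force: [-0.4, -0.6, 0.9]
opening: 0.502
```

Emit:
{"op": "arm_command", "data": {
  "deltas": [
    [[0.5,-0.07,0.05,-0.1,0.01],[0.5,0,0,-0.12,0],[0.5,0,0,-0.03,0],[0.5,0,0,0,0]]
  ]
}}

```text
t: 24.37
eef_pos: [455.1, 244.1, 25.1]
tcp_rot: [3.124, -0.043, 1.771]
ft_force: [0.5, -0.4, 0.1]
opening: 0.5
```

Emit:
{"op": "arm_command", "data": {
  "deltas": [
    [[0.5,-0.035,0.005,-0.01,0],[1,0,0,0,0],[1,0,0,0,0],[1,0,0,0,0],[1,0,0,0,0],[1,0,0,0,0],[1,0,0,0,0],[1,0,0,0,0]]
  ]
}}

```text
t: 25.03
eef_pos: [452.9, 244.5, 27.7]
tcp_rot: [3.12, -0.044, 1.771]
ft_force: [-1.5, -2.3, 3.2]
opening: 0.123
```

```bash
python3 look.py 13
```

```text
rib [582.1 391.7] 112.8 [581.6 391.8] [16. 33.]
 rib [430.9 393.5] 105.6 [431.  393.1] [10. 33.]
 BLUE tray [ 3.4 80.9] (array([122.,  38.]), 4.8)
 blue [431.3 392.4] [78. 36.] 17.4
 blue [573.9 397.4] [81. 78.] 24.3
 rib [576.7 398.9] 120.2 [580.5 396.6] [21. 54.]
 blue [439.5 253.3] [ 41. 131.] 11.7
 blue [430.6 393.6] [82. 46.] 17.7
 blue [573.5 398.1] [83. 90.] 24.4
25.1333 [452.9 244.4  27.7] [ 3.12  -0.044  1.771] 0.1250949490792001
```

Emit:
{"op": "arm_command", "data": {
  "deltas": [
    [[1,0,0,0.15,0],[1,0,0,0.3,0],[1,0,0,0.35,0],[1,0,0,0.3,0],[1,0,0,0.1,0],[1,0.03,-0.15,0.05,-0.05],[1,0.06,-0.3,0,-0.05],[1,0.06,-0.35,0,-0.05],[1,0.06,-0.35,0,0],[1,0.06,-0.35,0,0],[1,0.06,-0.35,0,0],[1,0.06,-0.35,0,0]]
  ]
}}

```text
t: 26.13
eef_pos: [489.8, 21.0, 156.8]
tcp_rot: [3.121, -0.044, 1.655]
ft_force: [1.0, 0.6, -1.1]
opening: 0.124
```

Emit:
{"op": "arm_command", "data": {
  "deltas": [
    [[1,0.06,-0.35,0,0],[1,0.06,-0.35,0,0],[1,0.06,-0.35,0,0],[1,0.08,-0.35,0,0],[1,0.08,-0.35,0,0],[1,0.06,-0.2,0,0],[1,0,0,0,0],[1,0,0,0,0]]
  ]
}}

```text
t: 26.8
eef_pos: [529.8, -191.2, 154.2]
tcp_rot: [3.122, -0.045, 1.647]
ft_force: [-0.3, 0.7, -2.4]
opening: 0.127
```

Emit:
{"op": "arm_command", "data": {
  "deltas": [
    [[1,0.05,-0.15,0,0.01],[1,0.03,-0.1,-0.1,0],[1,0,0,-0.12,0],[1,0,0,-0.1,0],[1,0,0,-0.05,0],[1,0,0,0,0],[1,0,0,0,0]]
  ]
}}

```text
t: 27.38
eef_pos: [536.6, -212.1, 112.1]
tcp_rot: [3.125, -0.048, 1.657]
ft_force: [-0.3, 0.1, -1.6]
opening: 0.127
```

```bash
python3 look.py 14
```

```text
RIB in tray [-64.2  49.3] 102.3
 RIB in tray [ 2.8 82.3] 94.0
 rib [430.9 390.5] 105.1 [429.9 391.5] [14. 36.]
 rib [582.1 391.7] 112.8 [581.6 391.8] [16. 33.]
 BLUE tray [ 5.3 54. ] (array([123.,  97.]), 7.8)
 blue [431.3 392.4] [78. 36.] 17.4
 blue [574.2 397.5] [80. 78.] 24.3
 RIB in tray [  28.3 -110.6] 117.2
 rib [580.4 396.7] 128.4 [579.5 396.4] [21. 55.]
 BLUE tray [  36.9 -105.5] (array([ 96., 153.]), 4.5)
 blue [430.7 393.6] [82. 46.] 17.7
 blue [573.3 398.5] [83. 89.] 24.4
27.4833 [ 536.8 -212.4  112.7] [ 3.124 -0.047  1.657] 0.1273275769995527
```

View pics/s14c.png

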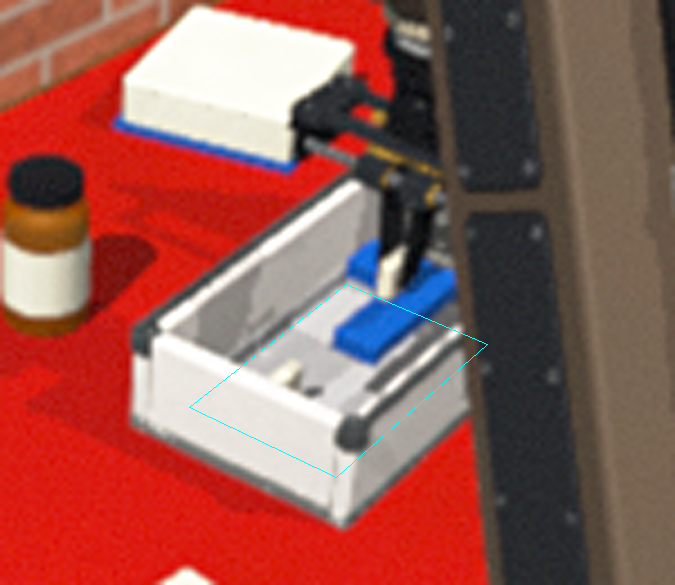

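View pics/t14c.png

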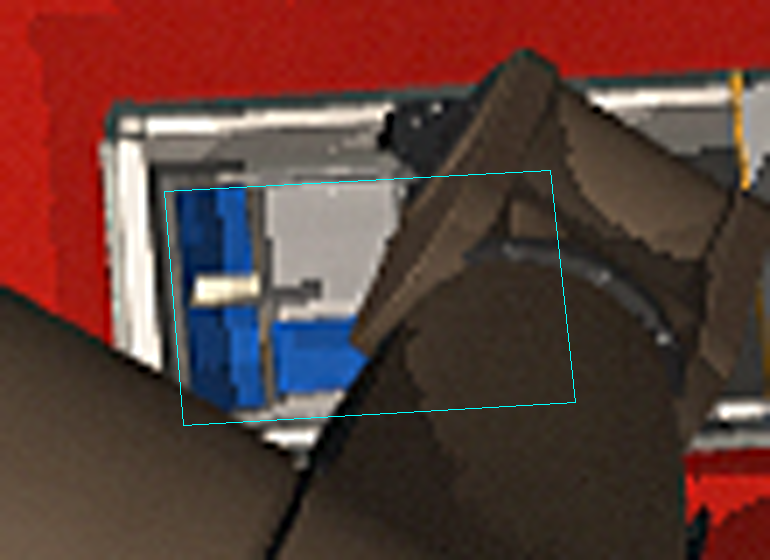

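```bash
python3 - <<'E'
from h import *
c=env.read_camera('top')
ce=(575,-270);y=.081
tc=np.array(ce)+65*np.array([-np.sin(y),np.cos(y)]); R=np.array([[np.cos(y),np.sin(y)],[-np.sin(y),np.cos(y)]])
for p in((272,325),(275,395),(278,360)):
    print('big end',(R@(ray(c,335+p[0]/7-.4,165+p[1]/7-.4,103)[:2]-tc)).round(1))
for p in((248,200),(250,255),(264,400),(176,200),(192,410),(262,290)): print('long',(R@(ray(c,335+p[0]/7-.4,165+p[1]/7-.4,32)[:2]-tc)).round(1))
E
```

```text
big end [-27.9  68.2]
big end [-64.2  69.8]
big end [-46.2  66.7]
long [53.2 63.6]
long [22.8 65.1]
long [-56.7  64.3]
long [ 55.4 102.8]
long [-59.8 103.3]
long [ 3.2 60.3]
```

Emit:
{"op": "arm_command", "data": {
  "deltas": [
    [[1,0.03,-0.09,-0.05,0],[1,0,0,-0.1,0],[1,0,0,-0.15,0],[1,0,0,-0.1,0],[1,0,0,0,0],[1,0,0,0,0]]
  ]
}}

```text
t: 28.03
eef_pos: [541.1, -223.5, 70.9]
tcp_rot: [3.121, -0.045, 1.657]
ft_force: [-0.1, -0.7, -1.8]
opening: 0.122
```

Emit:
{"op": "arm_command", "data": {
  "deltas": [
    [[1,-0.015,0.02,-0.1,0],[1,0,0,-0.12,0],[1,0,0,-0.05,0],[1,0,0,0,0],[1,0,0,0,0]]
  ]
}}

```text
t: 28.45
eef_pos: [539.9, -221.4, 41.9]
tcp_rot: [3.12, -0.044, 1.657]
ft_force: [0.2, 0.8, 7.4]
opening: 0.125
```

Emit:
{"op": "arm_command", "data": {
  "deltas": [
    [[0.7,0,0,0,0],[0.7,0,0,0,0],[0.7,0,0,0,0],[0.7,0,0,0,0]]
  ]
}}

```text
t: 28.78
eef_pos: [540.6, -221.7, 43.0]
tcp_rot: [3.118, -0.043, 1.657]
ft_force: [-0.1, 0.4, 0.3]
opening: 0.29
```

Emit:
{"op": "arm_command", "data": {
  "deltas": [
    [[0.7,0,0,0.1,0],[0.7,0,0,0.25,0],[0.7,0,0,0.35,0],[0.7,0,0,0.3,0],[0.6,0,0.2,0.1,0],[0.6,0,0.35,0,0],[0.6,0,0.4,0,0],[0.6,0,0.4,0,0],[0.6,0,0.4,0,0],[0.6,0,0.4,0,0],[0.6,0,0.4,0,0],[0.6,0,0.4,0,0]]
  ]
}}

```text
t: 29.78
eef_pos: [539.1, 77.4, 169.3]
tcp_rot: [3.107, -0.039, 1.646]
ft_force: [1.2, 0.4, -0.1]
opening: 0.4
```

```bash
python3 look.py 15
```

```text
RIB in tray [-30.1 -16.4] 98.9
 rib [430.9 392.9] 107.0 [431.  393.1] [10. 33.]
 rib [583.6 393.9] 113.8 [583.9 393.8] [ 9. 32.]
 BLUE tray [ 4.6 16.4] (array([124., 167.]), 4.8)
 blue [431.3 392.4] [78. 36.] 17.4
 blue [574.2 397.5] [80. 78.] 24.3
 RIB in tray [-22.7 -32.4] 107.0
 rib [580.  397.2] 128.2 [580.3 396.6] [21. 55.]
 BLUE tray [ -1.4 -24.5] (array([ 58., 123.]), 8.3)
 blue [430.6 393.6] [82. 46.] 17.7
 blue [573.3 398.5] [83. 89.] 24.4
29.8833 [538.8  80.3 169.3] [ 3.107 -0.039  1.651] 0.39468463433688167
```

View pics/t15c.png

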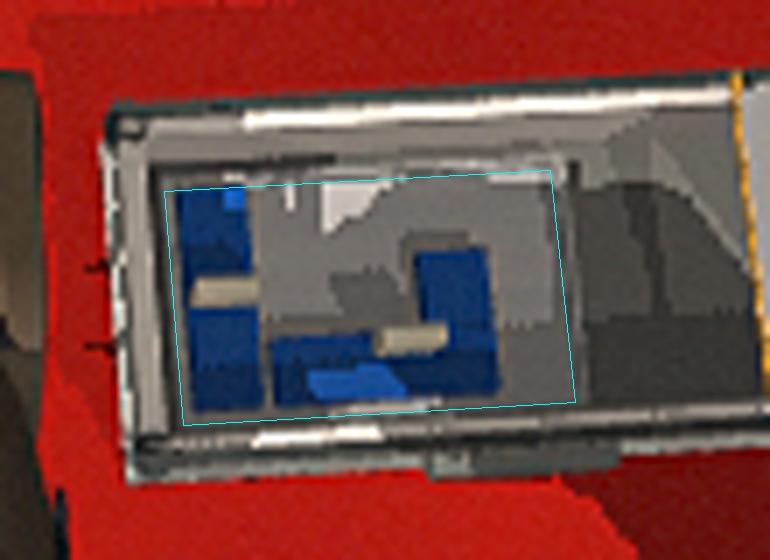

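View pics/s15c.png

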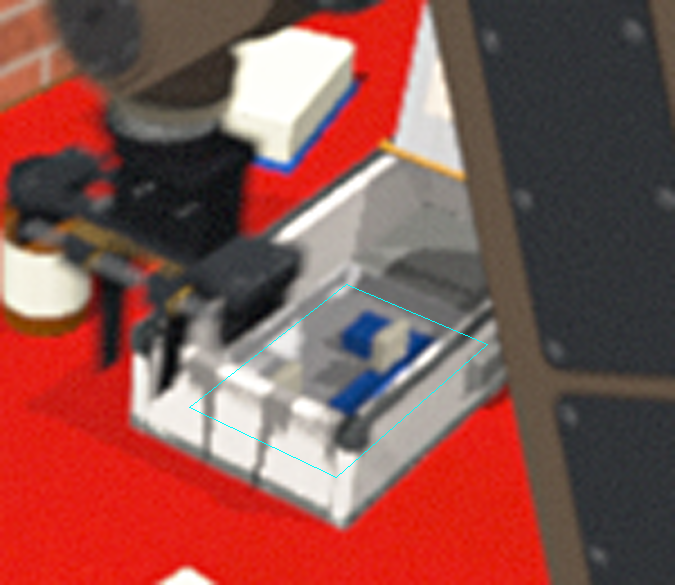

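Emit:
{"op": "arm_command", "data": {
  "deltas": [
    [[0.5,0.02,0.2,0,0.08],[0.5,0.05,0.35,0,0.08],[0.5,0.05,0.38,0,0.08],[0.5,0.05,0.38,0,0.08],[0.5,0.05,0.38,0,0.08],[0.5,0.05,0.38,0,0.04],[0.5,0.05,0.38,-0.05,0],[0.5,0.05,0.35,-0.15,0],[0.5,0.03,0.2,-0.2,0],[0.5,0,0,-0.15,0],[0.5,0,0,0,0],[0.5,0,0,0,0]]
  ]
}}

```text
t: 30.88
eef_pos: [580.8, 392.4, 123.3]
tcp_rot: [3.097, -0.037, 2.014]
ft_force: [0.9, 0.1, -1.1]
opening: 0.498
```

Emit:
{"op": "arm_command", "data": {
  "deltas": [
    [[0.5,0.02,0.02,-0.15,-0.02],[0.5,0,0,-0.2,0],[0.5,0,0,-0.2,0],[0.5,0,0,-0.12,0],[0.5,0,0,-0.05,0],[0.5,0,0,0,0],[0.5,0,0,0,0]]
  ]
}}

```text
t: 31.47
eef_pos: [587.0, 389.8, 53.3]
tcp_rot: [3.089, -0.037, 1.988]
ft_force: [0.4, 0.1, 0.0]
opening: 0.501
```

Emit:
{"op": "arm_command", "data": {
  "deltas": [
    [[0.5,-0.05,0.05,-0.15,0.01],[0.5,0,0,-0.15,0],[0.5,0,0,-0.03,0],[0.5,0,0,0,0]]
  ]
}}

```text
t: 31.8
eef_pos: [584.5, 395.3, 24.5]
tcp_rot: [3.082, -0.037, 1.995]
ft_force: [-0.1, -0.2, -0.2]
opening: 0.498
```

Emit:
{"op": "arm_command", "data": {
  "deltas": [
    [[0.5,-0.015,0,-0.02,0],[1,0,0,0,0],[1,0,0,0,0],[1,0,0,0,0],[1,0,0,0,0],[1,0,0,0,0],[1,0,0,0,0],[1,0,0,0,0]]
  ]
}}

```text
t: 32.47
eef_pos: [584.4, 395.8, 27.5]
tcp_rot: [3.077, -0.038, 1.994]
ft_force: [-3.5, -1.4, 4.6]
opening: 0.129
```

Emit:
{"op": "arm_command", "data": {
  "deltas": [
    [[1,0,0,0.15,0],[1,0,0,0.3,0],[1,0,0,0.35,0],[1,0,0,0.3,0],[1,0,0,0.1,0],[1,0,0,0,0],[1,0,0,0,0]]
  ]
}}

```text
t: 33.05
eef_pos: [582.1, 394.5, 148.2]
tcp_rot: [3.084, -0.037, 1.994]
ft_force: [-0.9, -0.4, -0.9]
opening: 0.127
```

```bash
python3 - <<'E'
from h import *
d=snap('side','s16')
g=cv2.imread('pics/s16.png');cv2.imwrite('pics/s16c.png',cv2.resize(g[130:320,170:400],None,fx=3.1,fy=3.1,interpolation=cv2.INTER_CUBIC))
E
```

```text
(no output)
```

View pics/s16c.png

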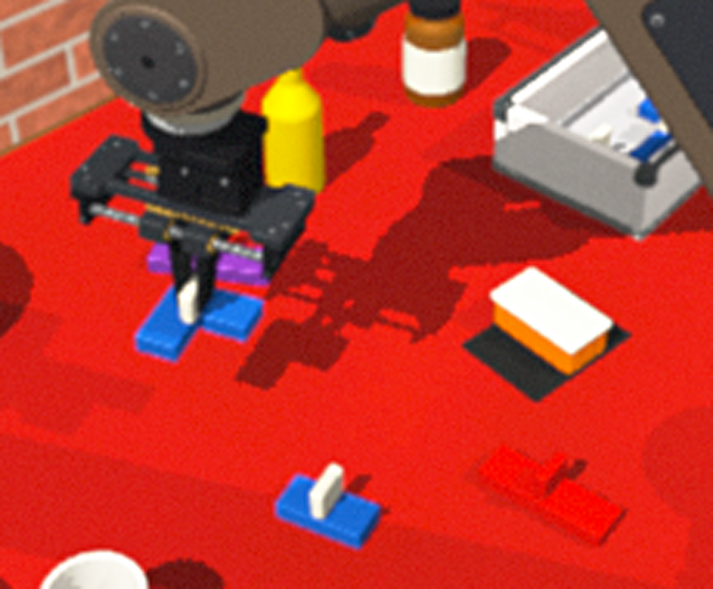

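Emit:
{"op": "arm_command", "data": {
  "deltas": [
    [[1,0,-0.15,0,0.1],[1,0,-0.3,0,0.1],[1,0,-0.36,0,0.1],[1,0,-0.36,0,0.1],[1,0,-0.36,0,0.1],[1,0,-0.36,0,0.1],[1,0,-0.36,0,0.1],[1,0,-0.36,0,0.1],[1,0,-0.36,0,0.1],[1,0,-0.36,0,0.1],[1,0,-0.36,0,0.1],[1,0,-0.36,0,0.1]]
  ]
}}

```text
t: 34.1
eef_pos: [569.3, -22.1, 122.3]
tcp_rot: [3.103, -0.06, 2.988]
ft_force: [1.0, 0.5, -1.3]
opening: 0.124
```

Emit:
{"op": "arm_command", "data": {
  "deltas": [
    [[1,0,0,0.2,0.05],[1,0.03,-0.2,0.1,0.06],[1,0.06,-0.3,0.03,0.06],[1,0.06,-0.3,0.02,0.06],[1,0.06,-0.3,0,0.05],[1,0.04,-0.2,0,0],[1,0,-0.1,0,0],[1,0,0,0,0],[1,0,0,0,0]]
  ]
}}

```text
t: 34.85
eef_pos: [588.2, -175.2, 141.2]
tcp_rot: [3.096, -0.084, -3.066]
ft_force: [-1.2, -0.3, -1.7]
opening: 0.124
```

Emit:
{"op": "arm_command", "data": {
  "deltas": [
    [[1,0.08,0,-0.05,0.01],[1,0,0,-0.1,0],[1,0,0,-0.1,0],[1,0,0,0,0],[1,0,0,0,0]]
  ]
}}

```text
t: 35.27
eef_pos: [596.1, -169.9, 111.5]
tcp_rot: [3.094, -0.088, -3.054]
ft_force: [0.2, 0.3, -1.5]
opening: 0.127
```

```bash
python3 look.py 17
```

```text
rib [431. 390.] 104.7 [430.1 391. ] [14. 37.]
 BLUE tray [23.  82.6] (array([82., 34.]), 4.4)
 blue [431.3 392.4] [78. 36.] 17.4
 RIB in tray [-20.3 -39.6] 109.3
 RIB in tray [-55.6  15.5] 94.8
 BLUE tray [ 37.4 -51.8] (array([110., 195.]), 69.1)
 blue [430.7 393.6] [82. 46.] 17.7
35.3667 [ 596.1 -170.1  112. ] [ 3.094 -0.087 -3.054] 0.12620794807183236
```

View pics/s17c.png

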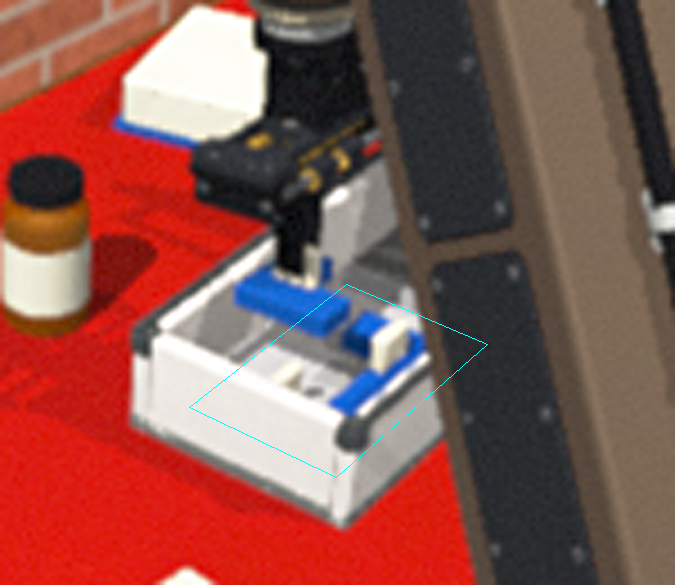

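View pics/t17c.png

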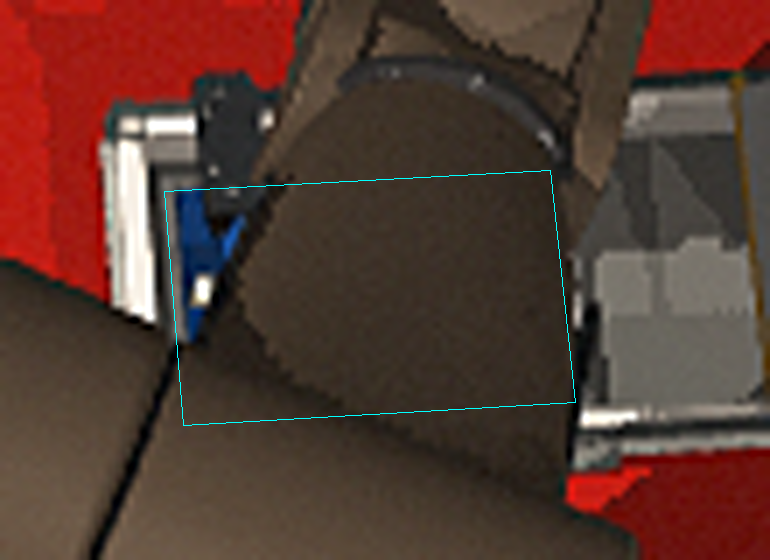

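```bash
python3 - <<'E'
from h import *
d=env.read_camera('side'); g=cv2.cvtColor(d['frame'],cv2.COLOR_RGB2BGR)
ce=(575,-270);y=.081
tc=np.array(ce)+65*np.array([-np.sin(y),np.cos(y)]); R=np.array([[np.cos(y),np.sin(y)],[-np.sin(y),np.cos(y)]])
# predicted L outline at top z 101, origin at TCP
o=R@(env.state()['eef_pos'][:2]-tc); print('tcp tray',o.round(1))
def poly(o,z,dx=0,dy=0):
    L=[(-32.5,-32.5),(46.5,-32.5),(46.5,4.5),(4.5,4.5),(4.5,46.5),(-32.5,46.5),(-32.5,-32.5)]
    a=3.229-.081
    return chest(ce,y,[(o[0]+dx+p[0]*np.cos(a)-p[1]*np.sin(a),65+o[1]+dy+p[0]*np.sin(a)+p[1]*np.cos(a),z) for p in L])
ovl(d,[(poly(o,102),(0,255,0)),(poly(o,84),(0,255,255))],(335,130,395,175),12,'pics/l3.png')
E
```

```text
tcp tray [29.3 32.5]
```

View pics/l3.png

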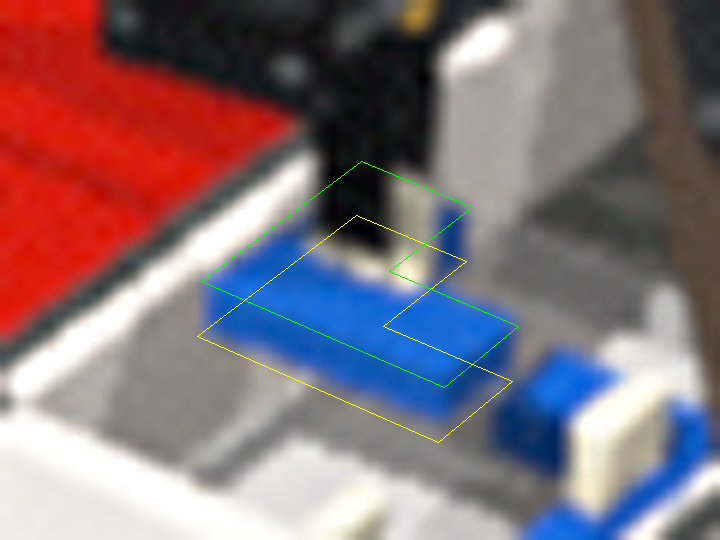

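Emit:
{"op": "arm_command", "data": {
  "deltas": [
    [[1,0.01,-0.06,-0.08,-0.01],[1,0,-0.01,-0.14,0],[1,0,0,-0.14,0],[1,0,0,-0.06,0],[1,0,0,0,0],[1,0,0,0,0]]
  ]
}}

```text
t: 35.92
eef_pos: [598.4, -179.9, 69.8]
tcp_rot: [3.097, -0.082, -3.065]
ft_force: [0.2, -0.1, -1.6]
opening: 0.118
```

Emit:
{"op": "arm_command", "data": {
  "deltas": [
    [[1,-0.015,0.045,-0.06,0],[1,0,0,-0.1,0],[1,0,0,-0.04,0],[1,0,0,0,0],[1,0,0,0,0]]
  ]
}}

```text
t: 36.33
eef_pos: [597.4, -175.3, 49.3]
tcp_rot: [3.098, -0.08, -3.065]
ft_force: [0.0, -0.9, -0.8]
opening: 0.123
```

Emit:
{"op": "arm_command", "data": {
  "deltas": [
    [[1,-0.005,0,-0.06,0],[1,0,0,-0.02,0],[1,0,0,0,0]]
  ]
}}

```text
t: 36.58
eef_pos: [597.2, -174.9, 42.8]
tcp_rot: [3.099, -0.079, -3.065]
ft_force: [-1.0, -2.8, 5.3]
opening: 0.126
```

```bash
python3 look.py 18
```

```text
rib [430.8 391. ] 102.9 [431.3 391.5] [13. 37.]
 blue [431.3 392.4] [78. 36.] 17.4
 RIB in tray [-23.5 -24.6] 112.7
 RIB in tray [-9.2 14.9] 2.9
 RIB in tray [-55.9  30.1] 95.0
 RIB in tray [17.  41.4] 114.5
 BLUE tray [  6.9 -24.9] (array([ 74., 125.]), 8.3)
 blue [430.7 393.6] [82. 46.] 17.7
36.6833 [ 597.2 -175.1   42.9] [ 3.099 -0.079 -3.065] 0.12876906431015325
```

View pics/s18c.png

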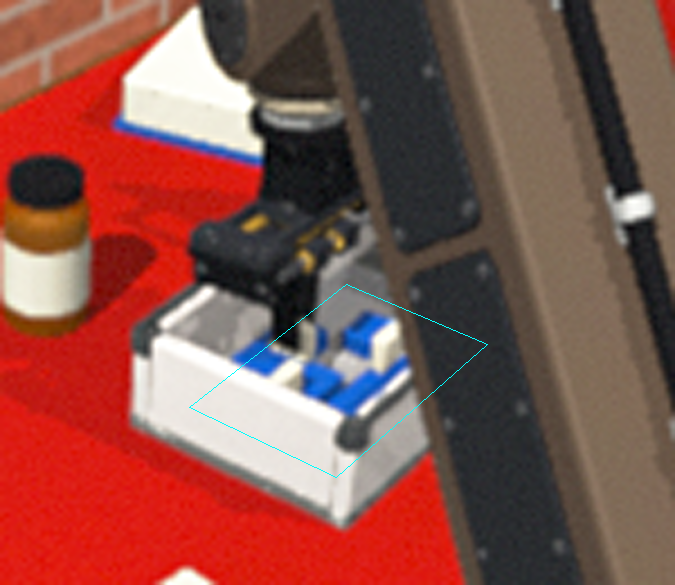

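Emit:
{"op": "arm_command", "data": {
  "deltas": [
    [[0.75,0,0,0,0],[0.7,0,0,0,0],[0.7,0,0,0,0],[0.7,0,0,0,0]]
  ]
}}

```text
t: 37.02
eef_pos: [597.5, -175.3, 43.1]
tcp_rot: [3.099, -0.078, -3.065]
ft_force: [-0.4, 0.4, 0.2]
opening: 0.294
```

Emit:
{"op": "arm_command", "data": {
  "deltas": [
    [[0.7,0,0,0.1,0],[0.7,0,0,0.25,0],[0.7,0,0,0.35,0],[0.7,0,0,0.3,-0.1],[0.6,-0.05,0.2,0.1,-0.1],[0.6,-0.1,0.35,0,-0.1],[0.6,-0.1,0.38,0,-0.1],[0.6,-0.1,0.38,0,-0.1],[0.6,-0.1,0.38,0,-0.1],[0.6,-0.1,0.38,0,-0.1],[0.6,-0.1,0.38,0,-0.1],[0.6,-0.1,0.38,0,-0.1]]
  ]
}}

```text
t: 38.02
eef_pos: [519.6, 111.6, 165.2]
tcp_rot: [3.094, -0.071, 2.471]
ft_force: [0.3, 0.8, -0.4]
opening: 0.401
```

```bash
python3 look.py 19
```

```text
RIB in tray [-30.1 -16.4] 98.9
 RIB in tray [-67.3  17.3] 94.3
 RIB in tray [21.8 12.9] 51.0
 RIB in tray [ 1.4 81.8] 99.7
 rib [430.9 393.5] 105.6 [431.  393.1] [10. 33.]
 BLUE tray [ 5.  16.4] (array([125., 167.]), 4.8)
 blue [431.3 392.4] [78. 36.] 17.4
 RIB in tray [-22.4 -29.2] 112.4
 RIB in tray [-55.9  -6.8] 95.8
 BLUE tray [  7.3 -25.7] (array([ 75., 121.]), 5.4)
 blue [430.6 393.6] [82. 46.] 17.7
38.1167 [518.5 114.3 165.3] [ 3.094 -0.072  2.476] 0.4056975612283589
```

View pics/t19c.png

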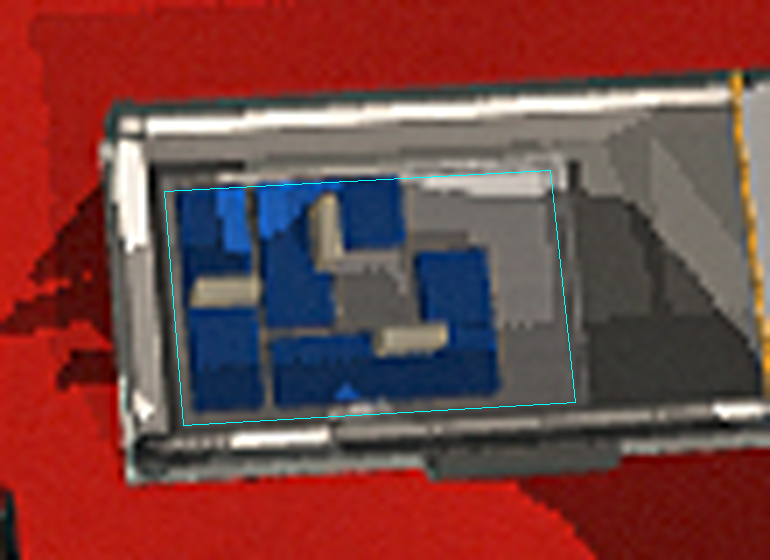

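View pics/s19c.png

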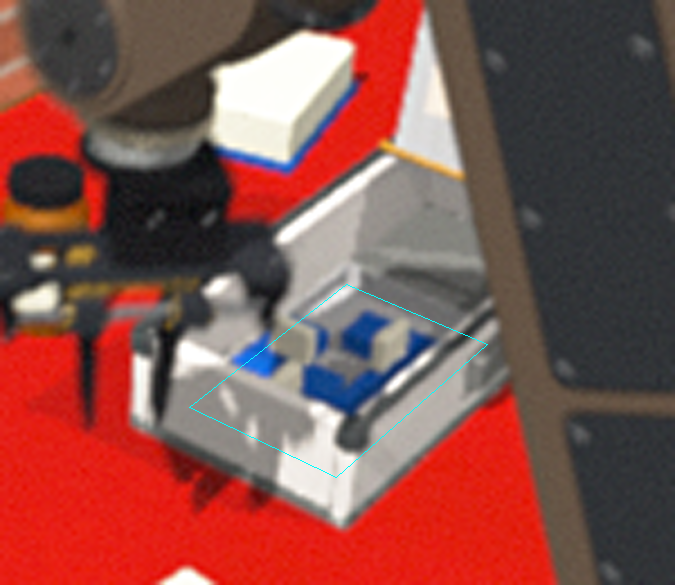

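Emit:
{"op": "arm_command", "data": {
  "deltas": [
    [[0.5,-0.06,0.2,0,-0.1],[0.5,-0.1,0.3,0,-0.1],[0.5,-0.1,0.33,0,-0.1],[0.5,-0.1,0.33,0,-0.1],[0.5,-0.1,0.33,0,-0.1],[0.5,-0.1,0.33,-0.05,-0.1],[0.5,-0.1,0.33,-0.1,-0.1],[0.5,-0.08,0.3,-0.15,-0.05],[0.5,-0.05,0.15,-0.2,0],[0.5,0,0,-0.1,0],[0.5,0,0,0,0],[0.5,0,0,0,0]]
  ]
}}

```text
t: 39.12
eef_pos: [439.2, 384.0, 111.4]
tcp_rot: [3.083, -0.07, 1.867]
ft_force: [0.8, -0.8, -0.0]
opening: 0.503
```

Emit:
{"op": "arm_command", "data": {
  "deltas": [
    [[0.5,-0.08,0.09,-0.1,0.01],[0.5,0,0,-0.2,0],[0.5,0,0,-0.2,0],[0.5,0,0,-0.12,0],[0.5,0,0,0,0],[0.5,0,0,0,0]]
  ]
}}

```text
t: 39.62
eef_pos: [434.3, 390.6, 50.8]
tcp_rot: [3.076, -0.071, 1.872]
ft_force: [0.4, -0.4, -0.2]
opening: 0.499
```

```bash
python3 look.py 20 | tail -8
```

```text
RIB in tray [ -6.6 -64. ] 5.8
 RIB in tray [-0.5  0.8] 38.3
 RIB in tray [ 2.6 82.7] 94.4
 BLUE tray [ 5.2 16.6] (array([124., 167.]), 5.1)
 RIB in tray [-18.  -36.9] 121.2
 BLUE tray [  6.8 -24.4] (array([ 77., 121.]), 4.7)
 blue [430.4 393.8] [82. 46.] 17.7
39.7167 [434.4 390.9  51.3] [ 3.075 -0.072  1.872] 0.5008161979218306
```

Emit:
{"op": "arm_command", "data": {
  "deltas": [
    [[0.5,-0.045,0.03,-0.12,0],[0.5,0,0,-0.14,0],[0.5,0,0,-0.03,0],[0.5,0,0,0,0]]
  ]
}}

```text
t: 40.05
eef_pos: [432.0, 394.8, 26.1]
tcp_rot: [3.068, -0.074, 1.872]
ft_force: [0.7, 0.2, -0.3]
opening: 0.502
```

Emit:
{"op": "arm_command", "data": {
  "deltas": [
    [[0.5,-0.01,-0.01,-0.04,0],[1,0,0,0,0],[1,0,0,0,0],[1,0,0,0,0],[1,0,0,0,0],[1,0,0,0,0],[1,0,0,0,0],[1,0,0,0,0]]
  ]
}}

```text
t: 40.72
eef_pos: [432.0, 394.1, 25.8]
tcp_rot: [3.065, -0.075, 1.872]
ft_force: [-3.1, -2.1, 7.3]
opening: 0.136
```

Emit:
{"op": "arm_command", "data": {
  "deltas": [
    [[1,0,0,0.15,0],[1,0,0,0.3,0],[1,0,0,0.35,0],[1,0,0,0.35,0],[1,0,0,0.25,0],[1,0,0,0.1,0],[1,0,0,0,0]]
  ]
}}

```text
t: 41.3
eef_pos: [429.8, 392.5, 181.2]
tcp_rot: [3.07, -0.073, 1.871]
ft_force: [0.7, -0.1, -2.1]
opening: 0.123
```

```bash
python3 - <<'E'
from h import *
d=snap('side','s21')
g=cv2.imread('pics/s21.png');cv2.imwrite('pics/s21c.png',cv2.resize(g[130:320,170:400],None,fx=3.1,fy=3.1,interpolation=cv2.INTER_CUBIC))
E
```

```text
(no output)
```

View pics/s21c.png

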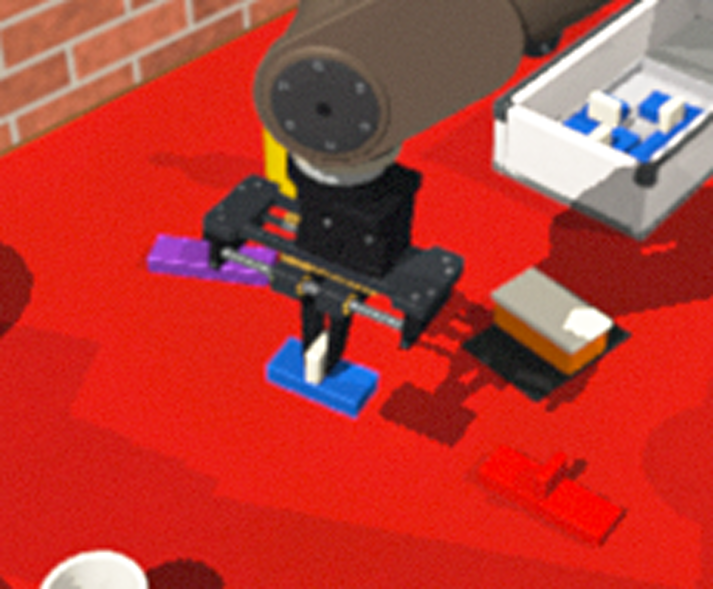

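Emit:
{"op": "arm_command", "data": {
  "deltas": [
    [[1,0.05,-0.15,0,0.1],[1,0.1,-0.3,0,0.1],[1,0.1,-0.36,0,0.1],[1,0.1,-0.36,0,0.1],[1,0.1,-0.36,0,0.1],[1,0.1,-0.36,0,0.1],[1,0.1,-0.36,0,0.1],[1,0.1,-0.36,0,0.1],[1,0.1,-0.36,0,0.1],[1,0.1,-0.36,0,0.1],[1,0.1,-0.36,0,0.1],[1,0.1,-0.36,0,0.1]]
  ]
}}

```text
t: 42.35
eef_pos: [538.2, -26.3, 163.5]
tcp_rot: [3.082, -0.09, 2.865]
ft_force: [0.6, 1.2, -1.1]
opening: 0.125
```

Emit:
{"op": "arm_command", "data": {
  "deltas": [
    [[1,0.1,-0.3,0,0.1],[1,0.11,-0.3,0,0.1],[1,0.11,-0.3,0,0.1],[1,0.11,-0.3,0,0.1],[1,0.11,-0.3,0,0.04],[1,0.1,-0.25,0,0],[1,0.05,-0.1,0,0],[1,0,0,0,0],[1,0,0,0,0]]
  ]
}}

```text
t: 43.1
eef_pos: [605.0, -227.0, 146.4]
tcp_rot: [3.074, -0.109, -3.056]
ft_force: [-0.4, 0.5, -0.5]
opening: 0.125
```

```bash
python3 look.py 22|tail -1
```

```text
43.2 [ 605.  -226.1  147. ] [ 3.074 -0.109 -3.055] 0.12330143619083085
```

View pics/s22c.png

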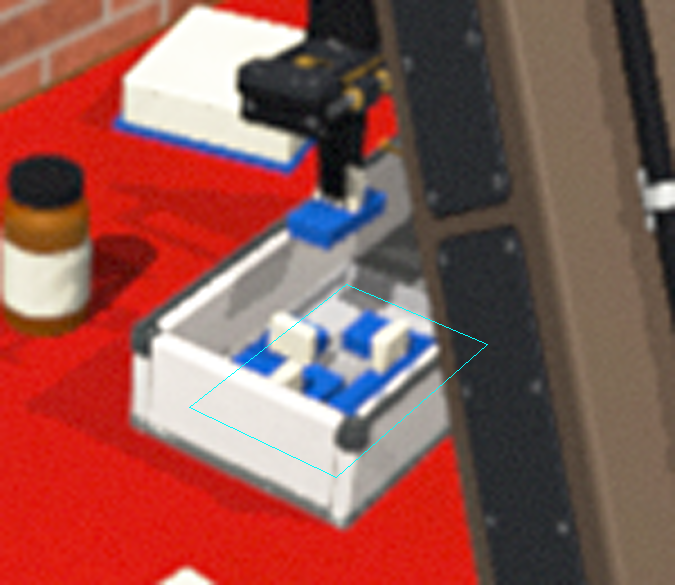

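View pics/t22.png

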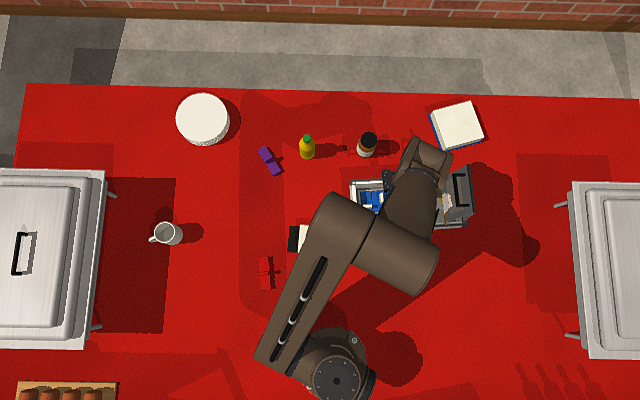

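Emit:
{"op": "arm_command", "data": {
  "deltas": [
    [[1,0.05,-0.13,0,-0.01],[1,0.05,-0.15,0,0],[1,0.03,-0.08,-0.05,0],[1,0,0,-0.1,0],[1,0,0,-0.1,0],[1,0,0,0,0],[1,0,0,0,0]]
  ]
}}

```text
t: 43.78
eef_pos: [618.5, -258.9, 120.1]
tcp_rot: [3.073, -0.109, -3.059]
ft_force: [-1.0, -0.0, -0.6]
opening: 0.125
```

```bash
python3 look.py 23|tail -1; cat > so.py <<'E'
from h import *
import sys
d=env.read_camera('side'); ce=(575,-270);y=.081
s=env.state(); o=s['eef_pos']; a=s['tcp_rot'][2]
L=[(-18.5,-39.5),(18.5,-39.5),(18.5,39.5),(-18.5,39.5),(-18.5,-39.5)]
zb=o[2]-25.8
P=[([(o[0]+p[0]*np.cos(a)-p[1]*np.sin(a),o[1]+p[0]*np.sin(a)+p[1]*np.cos(a),z) for p in L],c) for z,c in((zb+18,(0,255,0)),(zb,(0,255,255)))]
ovl(d,P,(345,115,420,175),10,sys.argv[1])
tc=np.array(ce)+65*np.array([-np.sin(y),np.cos(y)]); R=np.array([[np.cos(y),np.sin(y)],[-np.sin(y),np.cos(y)]])
print('tcp tray',(R@(o[:2]-tc)).round(1),'yaw rel',a%np.pi-y, s['ft_force'].round(1))
E
python3 so.py pics/so1.png
```

```text
43.8833 [ 618.6 -259.   120.5] [ 3.074 -0.109 -3.059] 0.12285576059286246
tcp tray [ 44.5 -57.7] yaw rel 0.001484105740670441 [ 0.5  0.5 -0.7]
```

View pics/so1.png

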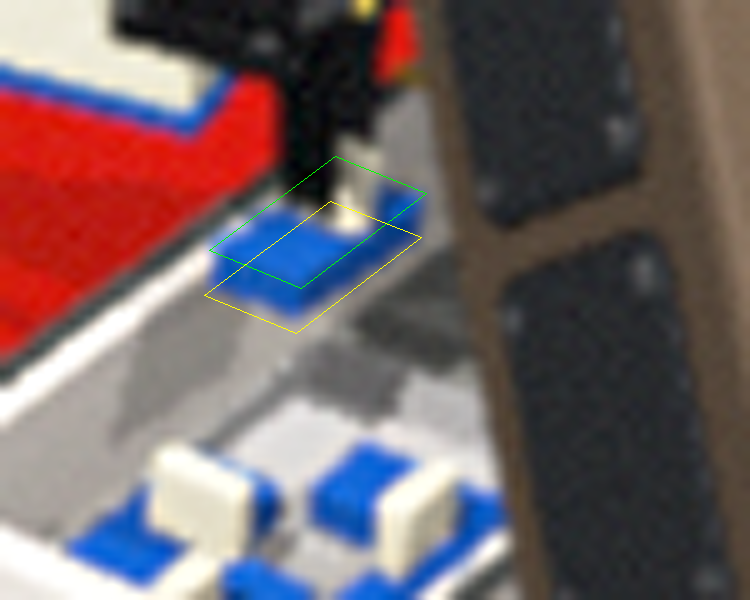

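View pics/t23c.png

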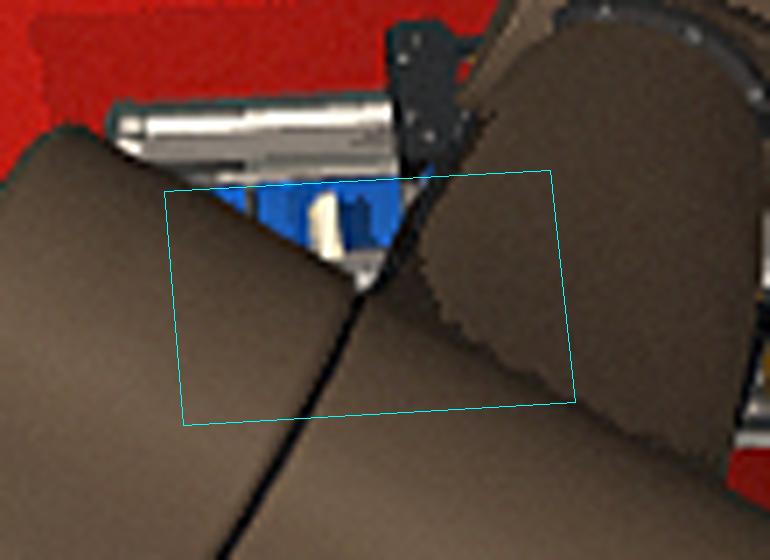

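Emit:
{"op": "arm_command", "data": {
  "deltas": [
    [[1,-0.01,-0.05,-0.08,0],[1,0,0,-0.14,0],[1,0,0,-0.14,0],[1,0,0,-0.06,0],[1,0,0,0,0],[1,0,0,0,0]]
  ]
}}

```text
t: 44.43
eef_pos: [618.1, -265.3, 78.1]
tcp_rot: [3.076, -0.105, -3.059]
ft_force: [0.2, 1.1, -1.1]
opening: 0.125
```

```bash
python3 look.py 24|tail -1;python3 so.py pics/so2.png
```

```text
44.5333 [ 618.3 -265.3   78.6] [ 3.077 -0.104 -3.059] 0.12713765537727523
tcp tray [ 43.7 -63.8] yaw rel 0.0020294366321107066 [ 0.7  0.3 -0.6]
```

View pics/so2.png

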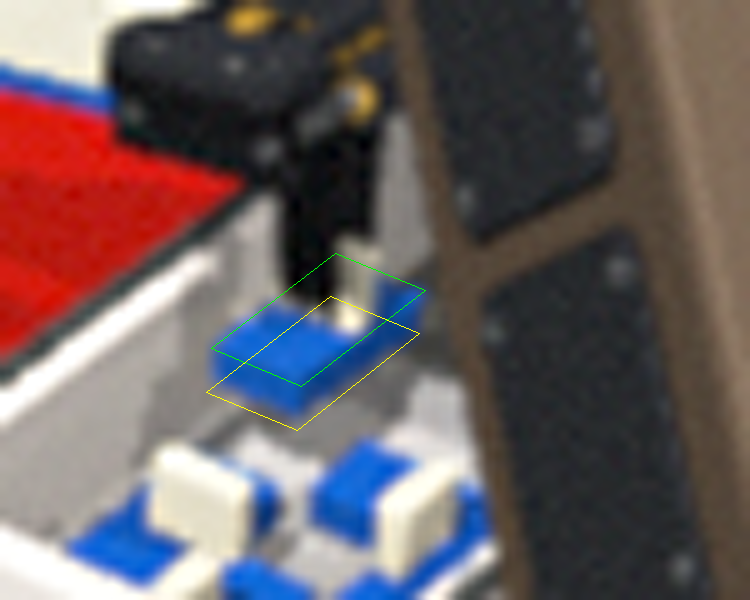

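Emit:
{"op": "arm_command", "data": {
  "deltas": [
    [[1,0,0.01,-0.1,0],[1,0,0,-0.14,0],[1,0,0,-0.06,0],[1,0,0,0,0],[1,0,0,0,0]]
  ]
}}

```text
t: 45.0
eef_pos: [618.8, -264.2, 46.7]
tcp_rot: [3.078, -0.102, -3.058]
ft_force: [0.1, 0.5, -0.3]
opening: 0.122
```

```bash
python3 so.py pics/so3.png
```

```text
tcp tray [ 44.  -62.8] yaw rel 0.0021113144905146736 [-0.2 -0.2 -0.7]
```

View pics/so3.png

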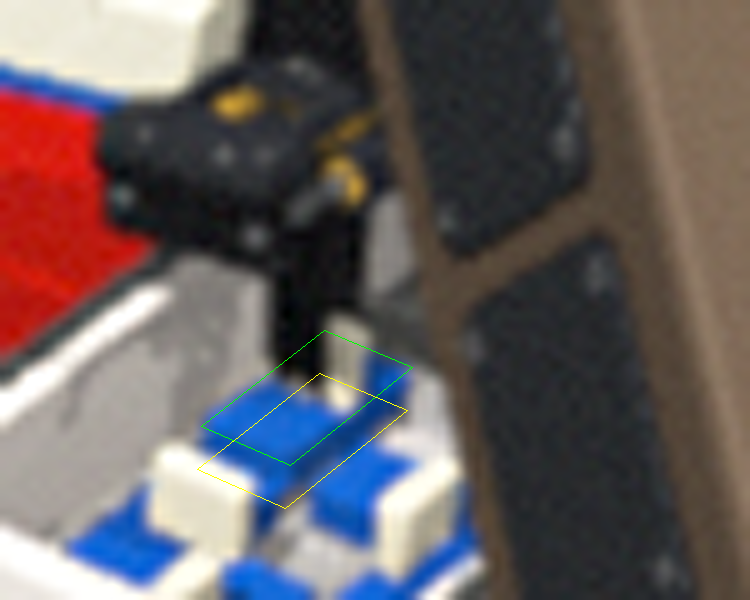

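Emit:
{"op": "arm_command", "data": {
  "deltas": [
    [[1,0,0,-0.05,0],[1,0,0,-0.02,0],[1,0,0,0,0]]
  ]
}}

```text
t: 45.3
eef_pos: [619.4, -264.2, 41.8]
tcp_rot: [3.079, -0.101, -3.059]
ft_force: [0.3, -0.2, -0.9]
opening: 0.126
```

Emit:
{"op": "arm_command", "data": {
  "deltas": [
    [[1,-0.005,0,-0.03,0],[1,0,0,-0.01,0],[1,0,0,0,0]]
  ]
}}

```text
t: 45.55
eef_pos: [619.9, -263.8, 41.8]
tcp_rot: [3.08, -0.098, -3.058]
ft_force: [0.2, -0.9, -0.6]
opening: 0.124
```

```bash
python3 so.py pics/so4.png
```

```text
tcp tray [ 45.4 -62.5] yaw rel 0.002091167230719518 [ 0.2  0.1 -0.4]
```

View pics/so4.png

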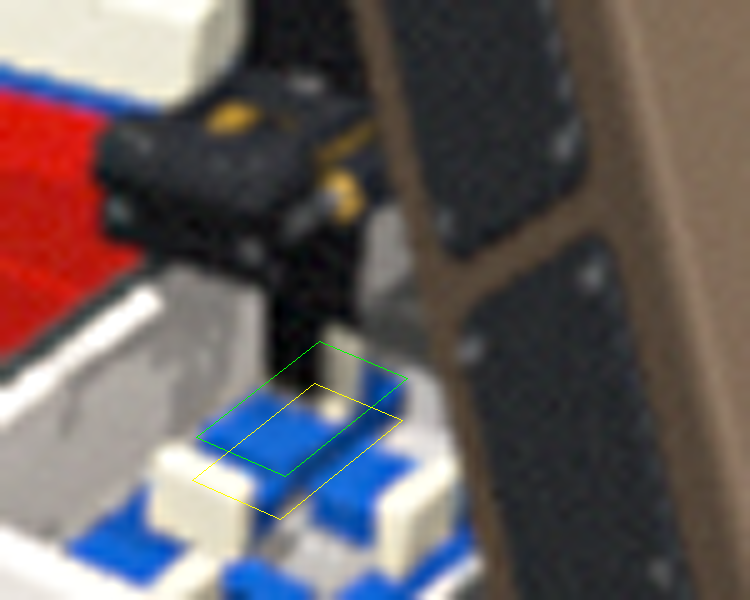

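Emit:
{"op": "arm_command", "data": {
  "deltas": [
    [[1,-0.03,0,-0.05,0],[1,0,0,0,0]]
  ]
}}

```text
t: 45.77
eef_pos: [619.4, -262.8, 40.0]
tcp_rot: [3.081, -0.091, -3.059]
ft_force: [-1.1, -2.6, 2.9]
opening: 0.127
```

Emit:
{"op": "arm_command", "data": {
  "deltas": [
    [[1,-0.025,-0.02,-0.02,0],[1,0,0,0,0]]
  ]
}}

```text
t: 45.93
eef_pos: [619.2, -264.0, 40.8]
tcp_rot: [3.082, -0.085, -3.059]
ft_force: [-0.3, -0.4, -1.1]
opening: 0.122
```

Emit:
{"op": "arm_command", "data": {
  "deltas": [
    [[1,-0.05,0,-0.04,0]]
  ]
}}

```text
t: 46.02
eef_pos: [616.8, -263.5, 39.0]
tcp_rot: [3.084, -0.079, -3.059]
ft_force: [10.1, 13.9, 30.5]
opening: 0.129
```

```bash
python3 so.py pics/so5.png; python3 - <<'E'
from cell import env
s=env.state();print(s['eef_pos'],s['tcp_rot'],s['opening'],s['ft_force'],s['joints'])
E
```

```text
tcp tray [ 41.7 -61.9] yaw rel 0.0015192735289128595 [ 6.8  5.3 21.4]
[ 616.32347912 -263.5403148    38.8547829 ] [ 3.08408155 -0.07854635 -3.05907338] 0.1241283373221731 [ 6.79040703  5.26301689 21.35476709] [-0.50437033  0.78135388  1.51108538  0.00552308  0.94637295 -2.15887245]
```

View pics/so5.png

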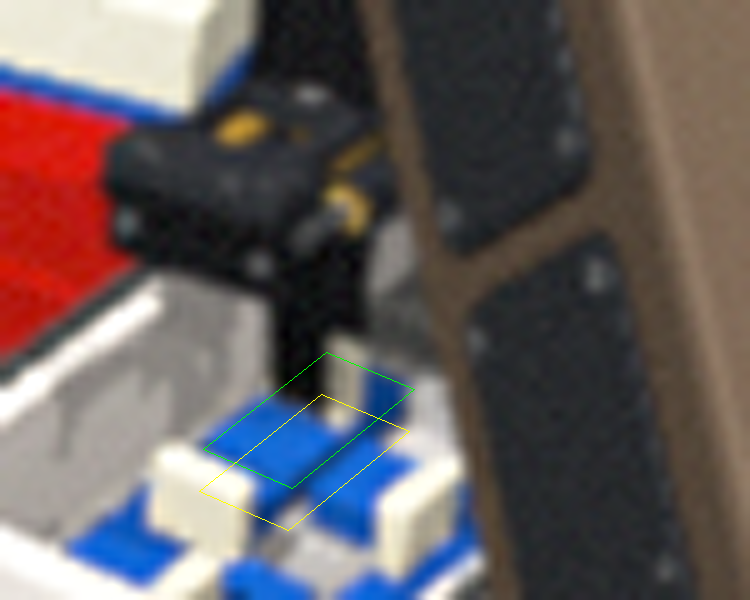

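Emit:
{"op": "arm_command", "data": {
  "deltas": [
    [[0.75,0,0,0.02,0],[0.75,0,0,0,0],[0.75,0,0,0,0],[0.75,0,0,0,0]]
  ]
}}

```text
t: 46.4
eef_pos: [616.5, -263.3, 40.7]
tcp_rot: [3.085, -0.077, -3.059]
ft_force: [-0.3, -0.3, -0.7]
opening: 0.241
```

Emit:
{"op": "arm_command", "data": {
  "deltas": [
    [[0.75,0,0,0.1,0],[0.7,0,0,0.25,0],[0.7,0,0,0.35,0],[0.7,0,0,0.3,0],[0.6,-0.05,0.2,0.1,0],[0.6,-0.1,0.35,0,0],[0.6,-0.1,0.38,0,0],[0.6,-0.1,0.38,0,0],[0.6,-0.1,0.38,0,0],[0.6,-0.1,0.38,0,0],[0.6,-0.1,0.38,0,0],[0.6,-0.1,0.38,0,0]]
  ]
}}

```text
t: 47.4
eef_pos: [534.9, 21.8, 156.9]
tcp_rot: [3.084, -0.079, -3.071]
ft_force: [0.5, 0.2, -0.3]
opening: 0.398
```

```bash
python3 look.py 25|tail -1
```

```text
47.5 [533.9  24.6 157.1] [ 3.083 -0.08  -3.066] 0.39906532847977816
```

View pics/t25c.png

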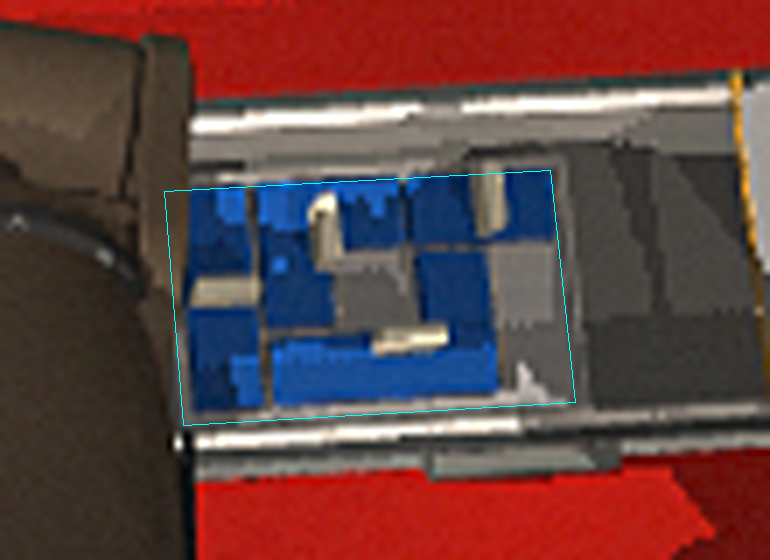

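View pics/s25c.png

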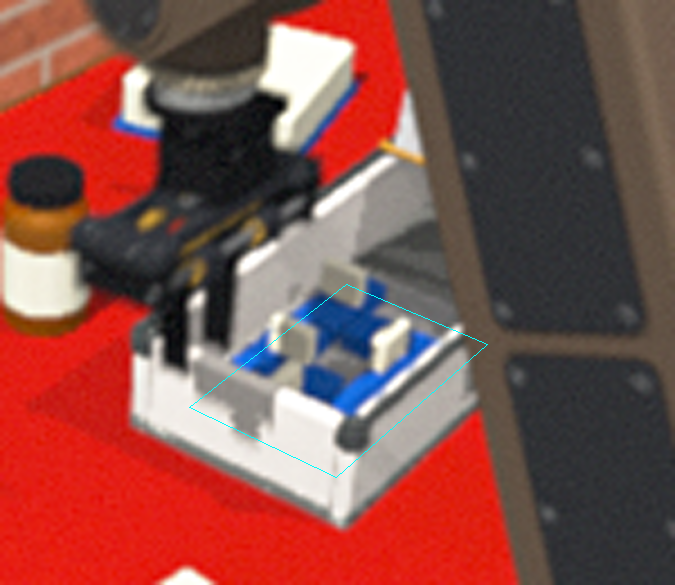

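```bash
python3 - <<'E'
from h import *
g=cv2.imread('pics/s25.png');cv2.imwrite('pics/s25d.png',cv2.resize(g[140:190,345:405],None,fx=12,fy=12,interpolation=cv2.INTER_CUBIC))
E
```

```text
(no output)
```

View pics/s25d.png

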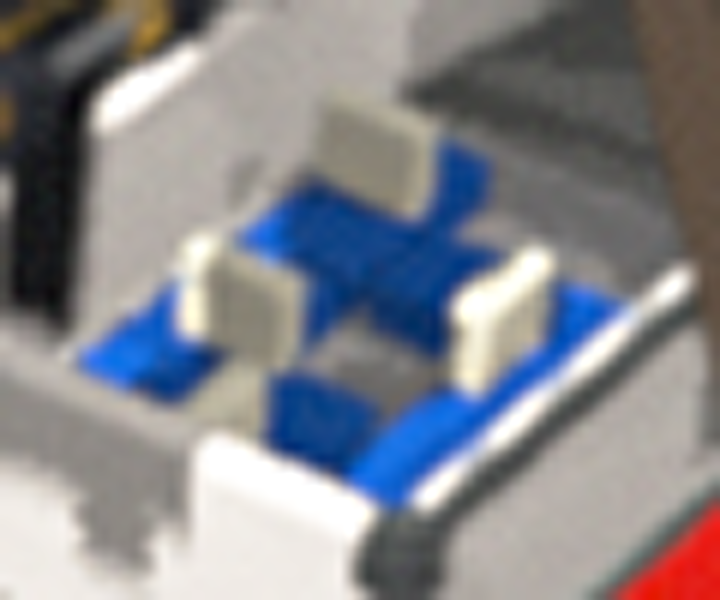

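```bash
python3 - <<'E'
from h import *
d=env.read_camera('side');c=env.read_camera('top')
ce=(575,-270);y=.081
tc=np.array(ce)+65*np.array([-np.sin(y),np.cos(y)]); R=np.array([[np.cos(y),np.sin(y)],[-np.sin(y),np.cos(y)]])
T=lambda cam,u,v,z:(R@(ray(cam,u,v,z)[:2]-tc)).round(1)
def S(p,z): return T(d,345+p[0]/12-.46,140+p[1]/12-.46,z)
def U(p,z): return T(c,335+p[0]/7-.43,165+p[1]/7-.43,z)
print('short rib top ends side',S((322,105),62),S((437,140),62))
print('L3 rib top ends side',S((190,240),62),S((300,290),62))
print('short corners top',U((412,178),32),U((552,168),32),U((416,247),32),U((553,240),32))
print('short -y end side: top corners',S((490,165),32),S((470,215),32),S((350,305),32))
P=[]
for a in (-18.5,18.5):
  pass
x0,y0=42.5,-62.5
P=[(chest(ce,y,rect(x0-18.5,x0+18.5,65+y0-39.5,65+y0+39.5,32)),(0,255,0)),(chest(ce,y,rect(x0-18,x0+18,65+y0-6,65+y0+6,62)),(0,255,255)),(chest(ce,y,rect(29.5-18,29.5+18,65+28-6,65+28+6,62)),(0,255,255)),(chest(ce,y,rect(-65,65,-42,172,30)),(255,0,255))]
ovl(d,P,(345,140,405,190),12,'pics/fin_s.png'); ovl(c,P,(335,165,445,245),7,'pics/fin_t.png')
E
```

```text
short rib top ends side [ 57.2 -54.5] [ 21.6 -60.4]
L3 rib top ends side [47.6 27.3] [10.3 27.9]
short corners top [ 60.4 -26.7] [  61.6 -103.7] [ 22.1 -25.2] [  21.7 -100.1]
short -y end side: top corners [ 24.6 -99.6] [ 15.  -73.5] [ 17.  -12.7]
```

View pics/fin_s.png

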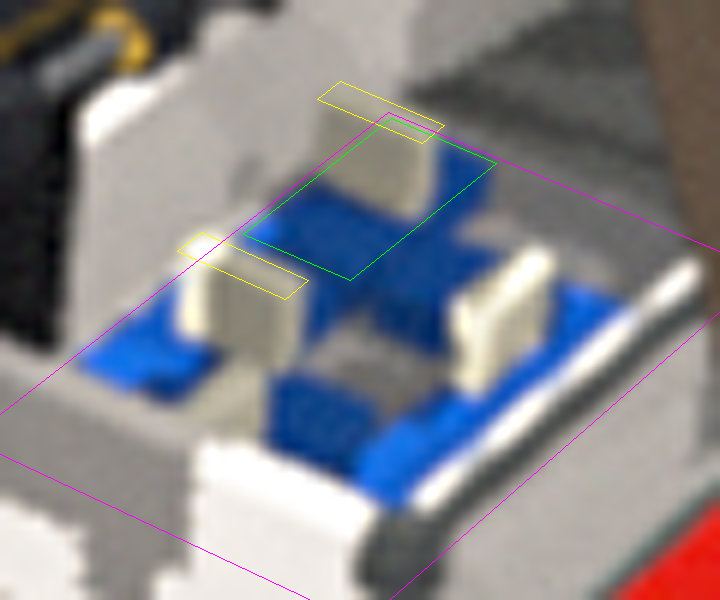

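View pics/fin_t.png

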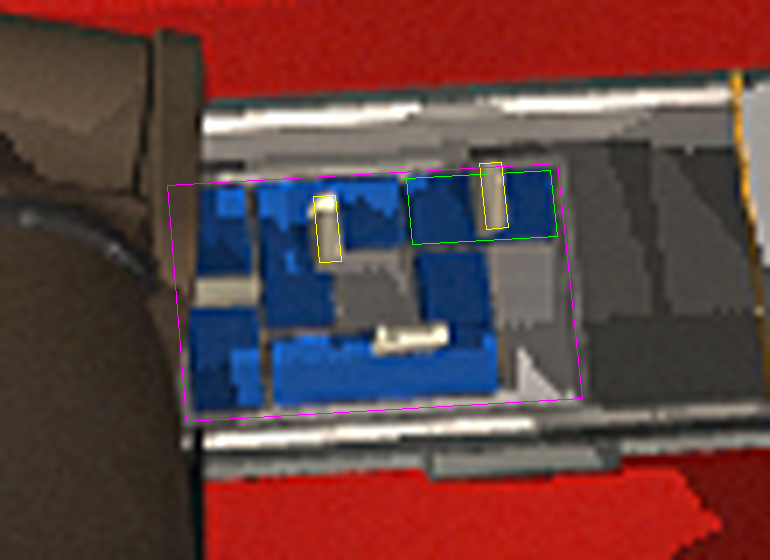

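Emit:
{"op": "arm_command", "data": {
  "deltas": [
    [[0.5,0,0,0.2,0],[0.5,0,0,0.35,0],[0.5,0,0,0.38,0],[0.5,0,0,0.38,0],[0.5,0.02,-0.2,0.2,0],[0.5,0.05,-0.33,0,0],[0.5,0.05,-0.36,0,0],[0.5,0.05,-0.36,0,0],[0.5,0.05,-0.36,0,0],[0.5,0.05,-0.36,0,0],[0.5,0.05,-0.36,0,0],[0.5,0.05,-0.3,0,0]]
  ]
}}

```text
t: 48.6
eef_pos: [571.2, -267.4, 319.2]
tcp_rot: [3.089, -0.078, -3.081]
ft_force: [0.5, 0.4, -0.2]
opening: 0.501
```

Emit:
{"op": "arm_command", "data": {
  "deltas": [
    [[0.6,0.05,-0.25,0,0.02],[0.6,0.05,-0.3,0,0],[0.6,0.04,-0.25,0,0],[0.6,0.02,-0.12,0,0],[0.6,0,0,0,0],[0.6,0,0,0,0]]
  ]
}}

```text
t: 49.1
eef_pos: [581.3, -382.6, 316.3]
tcp_rot: [3.089, -0.081, -3.084]
ft_force: [1.1, 0.4, 0.4]
opening: 0.399
```

```bash
python3 look.py 26|tail -1; python3 - <<'E'
from h import *
g=cv2.imread('pics/t26.png');cv2.imwrite('pics/t26d.png',cv2.resize(g[130:250,370:500],None,fx=5,fy=5,interpolation=cv2.INTER_CUBIC))
g=cv2.imread('pics/s26.png');cv2.imwrite('pics/s26d.png',cv2.resize(g[40:190,330:480],None,fx=4,fy=4,interpolation=cv2.INTER_CUBIC))
E
```

```text
49.2 [ 581.6 -381.3  316.6] [ 3.089 -0.081 -3.083] 0.4018080359317219
```

View pics/t26d.png

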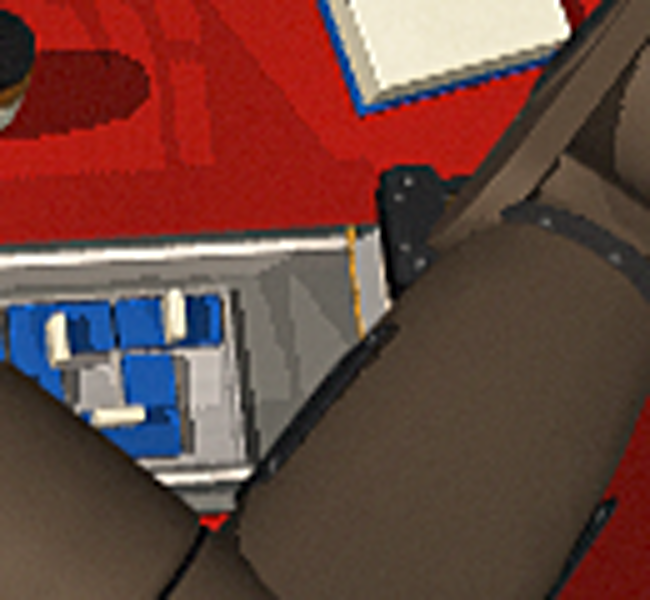

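View pics/s26d.png

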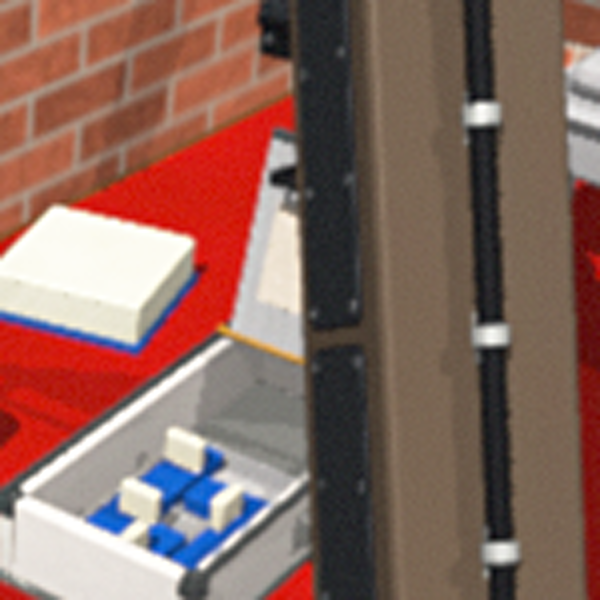

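Emit:
{"op": "arm_command", "data": {
  "deltas": [
    [[0.7,0.04,0.03,0,0.02],[0.7,0,0,-0.1,0],[0.7,0,0,-0.1,0],[0.7,0,0,0,0],[0.7,0,0,0,0]]
  ]
}}

```text
t: 49.62
eef_pos: [586.4, -374.0, 296.0]
tcp_rot: [3.089, -0.08, -3.061]
ft_force: [0.2, 0.2, 0.1]
opening: 0.303
```

Emit:
{"op": "arm_command", "data": {
  "deltas": [
    [[0.7,0,-0.045,-0.08,0],[0.7,0,0,-0.1,0],[0.7,0,0,0,0],[0.7,0,0,0,0]]
  ]
}}

```text
t: 49.95
eef_pos: [586.5, -378.2, 275.8]
tcp_rot: [3.089, -0.08, -3.06]
ft_force: [-1.0, -0.6, 0.3]
opening: 0.301
```

Emit:
{"op": "arm_command", "data": {
  "deltas": [
    [[0.7,0,-0.005,-0.08,0],[0.7,0,0,-0.08,0],[0.7,0,0,-0.02,0],[0.7,0,0,0,0]]
  ]
}}

```text
t: 50.28
eef_pos: [586.4, -378.9, 255.6]
tcp_rot: [3.089, -0.081, -3.061]
ft_force: [0.2, -0.6, 0.3]
opening: 0.301
```

Emit:
{"op": "arm_command", "data": {
  "deltas": [
    [[0.7,0,0,-0.08,0],[0.7,0,0,-0.1,0],[0.7,0,0,-0.02,0],[0.7,0,0,0,0],[1,0,0,0,0],[1,0,0,0,0],[1,0,0,0,0],[1,0,0,0,0]]
  ]
}}

```text
t: 50.95
eef_pos: [586.4, -379.0, 233.4]
tcp_rot: [3.089, -0.081, -3.061]
ft_force: [-0.3, 0.3, -2.8]
opening: 0.116
```

Emit:
{"op": "arm_command", "data": {
  "deltas": [
    [[1,-0.015,0.17,0,0],[1,-0.015,0.19,-0.01,0],[1,-0.015,0.175,-0.03,0],[1,-0.015,0.17,-0.05,0],[1,0,0,0,0],[1,0,0,0,0]]
  ]
}}

```text
t: 51.45
eef_pos: [580.2, -310.7, 224.4]
tcp_rot: [3.096, -0.078, -3.063]
ft_force: [1.3, -3.4, -3.5]
opening: 0.116
```

Emit:
{"op": "arm_command", "data": {
  "deltas": [
    [[1,-0.01,0.15,-0.065,0],[1,-0.01,0.137,-0.078,0],[1,-0.01,0.115,-0.095,0],[1,-0.01,0.1,-0.105,0],[1,0,0,0,0],[1,0,0,0,0]]
  ]
}}

```text
t: 51.95
eef_pos: [576.5, -264.9, 194.7]
tcp_rot: [3.102, -0.074, -3.066]
ft_force: [-2.3, -0.7, 1.9]
opening: 0.118
```

Emit:
{"op": "arm_command", "data": {
  "deltas": [
    [[1,-0.01,0.14,-0.165,0],[1,0,0.08,-0.2,0],[1,0,0.03,-0.2,0],[1,0,0,0,0],[1,0,0,0,0]]
  ]
}}

```text
t: 52.37
eef_pos: [574.7, -240.3, 142.0]
tcp_rot: [3.099, -0.075, -3.068]
ft_force: [-2.4, 3.7, 2.6]
opening: 0.116
```

Emit:
{"op": "arm_command", "data": {
  "deltas": [
    [[1,0,-0.005,-0.13,0],[1,0,-0.015,-0.13,0],[1,0,-0.02,-0.08,0],[1,0,0,0,0]]
  ]
}}

```text
t: 52.7
eef_pos: [574.7, -241.4, 110.4]
tcp_rot: [3.089, -0.077, -3.069]
ft_force: [-1.1, 2.3, -4.4]
opening: 0.118
```

Emit:
{"op": "arm_command", "data": {
  "deltas": [
    [[1,0,-0.01,-0.06,0],[1,0,0,0,0]]
  ]
}}

```text
t: 52.87
eef_pos: [574.7, -242.4, 105.2]
tcp_rot: [3.087, -0.078, -3.07]
ft_force: [-0.3, 7.1, -3.9]
opening: 0.116
```

Emit:
{"op": "arm_command", "data": {
  "deltas": [
    [[1,0,0,-0.04,0]]
  ]
}}

```text
t: 52.95
eef_pos: [574.9, -242.9, 102.4]
tcp_rot: [3.087, -0.077, -3.07]
ft_force: [-3.3, -0.6, 2.3]
opening: 0.115
```

Emit:
{"op": "arm_command", "data": {
  "deltas": [
    [[1,0,0,-0.05,0],[1,0,0,0,0]]
  ]
}}

```text
t: 53.12
eef_pos: [575.4, -242.9, 101.9]
tcp_rot: [3.086, -0.076, -3.071]
ft_force: [-1.6, 9.1, -6.6]
opening: 0.12
```

```bash
python3 look.py 27|tail -1; python3 - <<'E'
from h import *
g=cv2.imread('pics/s27.png');cv2.imwrite('pics/s27d.png',cv2.resize(g[80:220,300:460],None,fx=4.5,fy=4.2,interpolation=cv2.INTER_CUBIC))
E
```

```text
53.2167 [ 575.4 -242.9  101.5] [ 3.087 -0.076 -3.071] 0.12001533863864736
```

View pics/s27d.png

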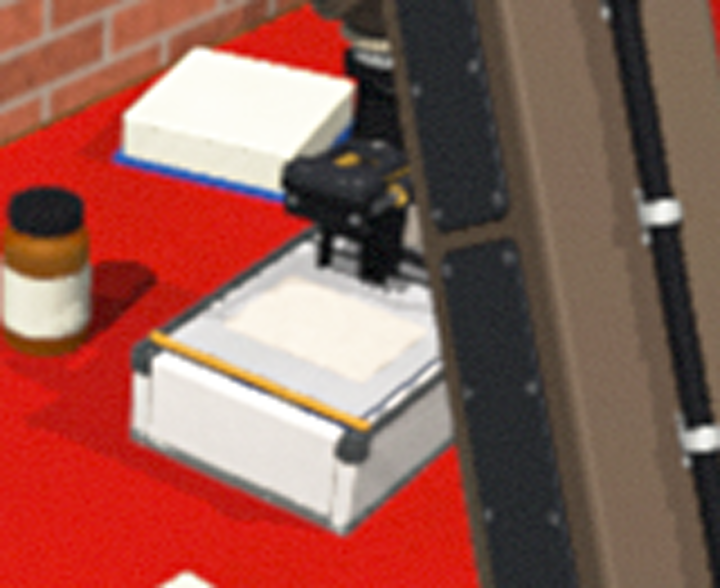

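Emit:
{"op": "arm_command", "data": {
  "deltas": [
    [[1,0,0,-0.07,0],[1,0,0,0,0]]
  ]
}}

```text
t: 53.38
eef_pos: [576.6, -242.5, 99.5]
tcp_rot: [3.086, -0.072, -3.071]
ft_force: [-2.1, 11.3, -8.5]
opening: 0.12
```

Emit:
{"op": "arm_command", "data": {
  "deltas": [
    [[1,0,0,-0.06,0]]
  ]
}}

```text
t: 53.47
eef_pos: [577.3, -242.8, 96.6]
tcp_rot: [3.087, -0.07, -3.071]
ft_force: [-7.9, 13.1, 45.7]
opening: 0.118
```

Emit:
{"op": "arm_command", "data": {
  "deltas": [
    [[0.7,0,0,0.02,0],[0.7,0,0,0,0],[0.7,0,0,0,0],[0.7,0,0,0,0]]
  ]
}}

```text
t: 53.8
eef_pos: [579.6, -245.8, 102.6]
tcp_rot: [3.093, -0.064, -3.072]
ft_force: [-0.2, -0.2, 0.4]
opening: 0.288
```

Emit:
{"op": "arm_command", "data": {
  "deltas": [
    [[0.6,0,0,0.1,0],[0.6,0,0,0.25,0],[0.6,0,0,0.35,0],[0.6,0,0,0.35,0],[0.6,0,0,0.3,0],[0.6,-0.2,-0.3,0,0],[0.6,-0.2,-0.3,0,0],[0.6,-0.2,-0.3,0,0],[0.6,-0.2,-0.3,0,0],[0.6,-0.2,-0.3,0,0],[0.6,-0.2,-0.3,0,0],[0.6,0,0,0,0]]
  ]
}}

```text
t: 54.8
eef_pos: [453.6, -433.9, 253.3]
tcp_rot: [3.101, -0.06, -3.069]
ft_force: [0.7, 0.3, -0.4]
opening: 0.401
```

```bash
python3 look.py 28|tail -1; python3 - <<'E'
from h import *
g=cv2.imread('pics/s28.png');cv2.imwrite('pics/s28d.png',cv2.resize(g[90:220,310:450],None,fx=5,fy=4.6,interpolation=cv2.INTER_CUBIC))
g=cv2.imread('pics/t28.png');cv2.imwrite('pics/t28d.png',cv2.resize(g[150:250,330:480],None,fx=5,fy=5,interpolation=cv2.INTER_CUBIC))
E
```

```text
54.9 [ 456.  -430.5  253.2] [ 3.1   -0.059 -3.068] 0.39767857866519946
```

View pics/s28d.png

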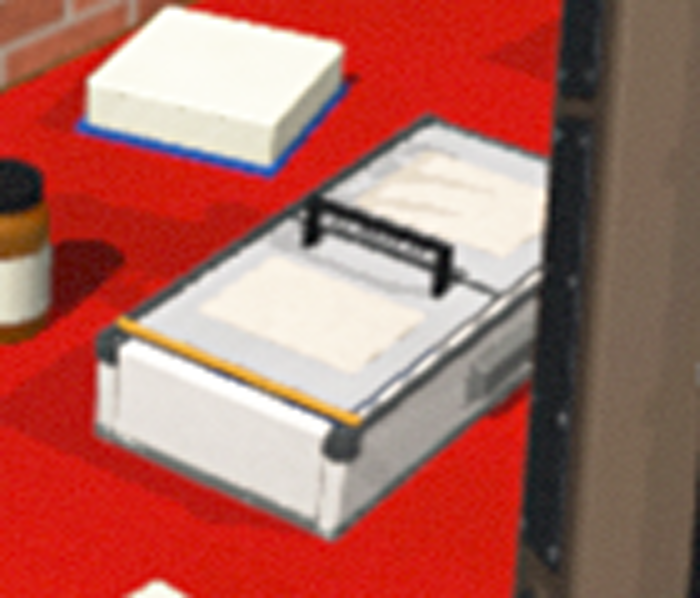

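View pics/t28d.png

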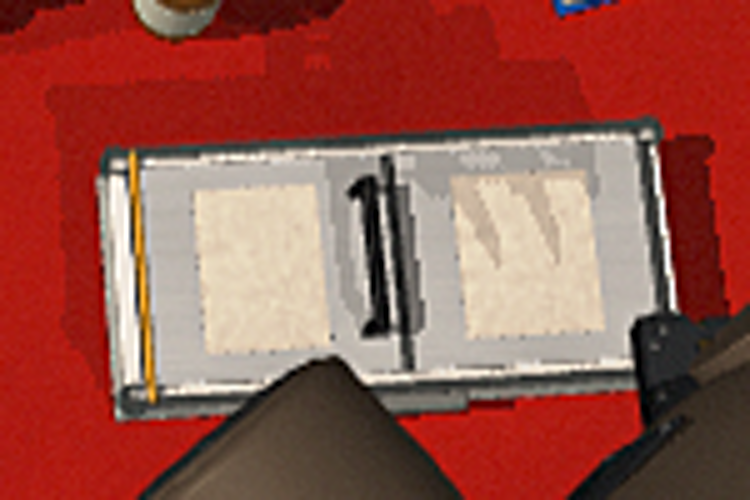

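```bash
python3 - <<'E'
from h import *
for n,box in(('top',(395,180,412,225)),('side',(365,125,412,160))):
    for f in(n+'0',n[0]+'28'):
        g=cv2.imread(f'pics/{f}.png'); x0,y0,x1,y1=box; m=g[y0:y1,x0:x1].max(2)<55
        p=np.argwhere(m); print(f,len(p),p.mean(0).round(2),p.min(0),p.max(0))
    a=cv2.imread(f'pics/{n}0.png');b=cv2.imread(f'pics/{n[0]}28.png'); print(np.abs(a[y0:y1,x0:x1].astype(int)-b[y0:y1,x0:x1]).mean())
E
```

```text
top0 167 [20.91 11.08] [1 5] [40 16]
t28 180 [22.58 10.29] [1 0] [44 16]
16.840522875816994
side0 100 [16.14 20.81] [7 6] [28 35]
s28 101 [15.66 19.83] [7 6] [28 35]
15.08449848024316
```

```bash
python3 - <<'E'
from h import *
a=cv2.imread('pics/side0.png')[110:165,340:420];b=cv2.imread('pics/s28.png')[110:165,340:420]
cv2.imwrite('pics/cmp.png',cv2.resize(np.vstack([a,b]),None,fx=5,fy=5,interpolation=cv2.INTER_CUBIC))
E
```

```text
(no output)
```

View pics/cmp.png

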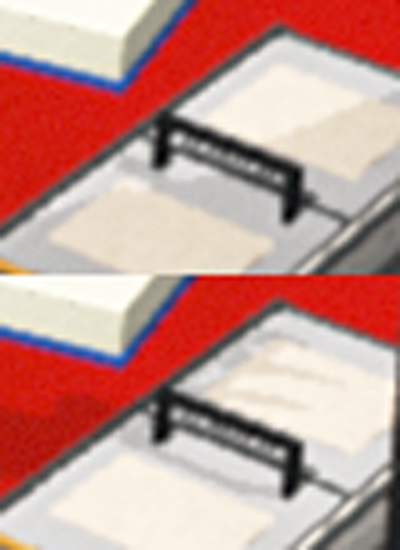

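View pics/t28.png

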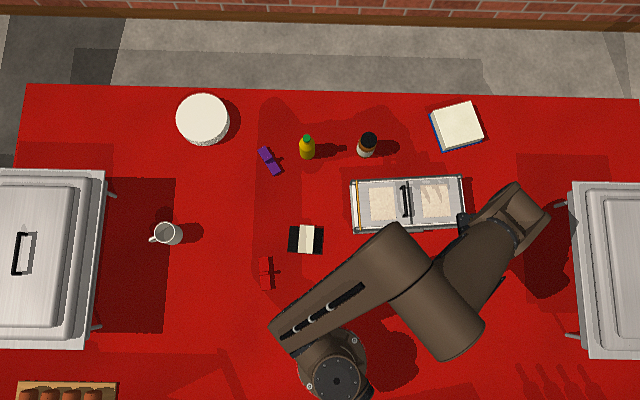

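The handle's pixels match the starting picture, so the door is shut. The tub is on the mat at (306,240), and the bottle, jar and cup haven't moved. I'll hold still briefly and hand in.

Emit:
{"op": "arm_command", "data": {
  "deltas": [
    [[0.6,0,0,0,0],[0.6,0,0,0,0],[0.6,0,0,0,0],[0.6,0,0,0,0]]
  ]
}}

```text
t: 55.23
eef_pos: [458.0, -427.7, 254.1]
tcp_rot: [3.099, -0.059, -3.065]
ft_force: [-0.1, -0.3, 0.1]
opening: 0.4
```

```bash
python3 -c "
from cell import env
s=env.state();print(s['t'],s['ft_force'].round(1),s['eef_pos'].round(0));print(env.job_done())"
```

```text
55.2333 [-0.1 -0.3  0.1] [ 458. -428.  254.]
the job is handed in; nothing more can be done
None
```

I handed the job in at 55 s with every step done; the hand-in reported no verdict. I folded the door fully open and stood the tub on the middle of the mat. Then I packed the four blue plates that were present (long, big L, one small L, short) side by side in the tray, ribs up, and shut the door.

- **Plates:** drawn outlines of the short plate and the small L's rib, as if lying flat, matched both camera views. The big L and the long plate looked flat inside the rims in the pictures.
- **Door:** the black handle is within about 1 px of its starting picture in the side view. In the top view my dark-pixel count was blurred by shadows (1.7 px off), but the picture looks shut.
- **Tub and bystanders:** the tub looks centred and upright on the mat. The sauce bottle, spice jar and cup look unmoved, judged by eye.
- **Robot:** the arm is clear of everything and the force reads about zero.

Two things were less than clean:

- **Tool tilt:** the tool gradually tilted, by up to about 0.12 rad, so the last plates were let go slightly tilted and settled flat.
- **Contact forces:** the wrist force rose briefly to about 46 N when the fingertips met the shut panel, and to about 31 N when setting down the short plate. Both are well under the 120 N wrist limit. The 40 N limit covers the arm and gripper body. I took the 46 N to be on the fingertips, but nothing confirmed that.

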